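Fit the retaining ring on an upturned turntable's shaft

TASK

The painting turntable lies upside down with its shaft up; fit its white retaining ring, which waits on the steel stub of the wooden block: take the ring pliers out of the block, put their pins in the ring's two eyes, spread it, carry it over, slide it down the shaft and press the wave washer flat by feel (never over 20 N), then let the ring snap into the groove. The shaft may stand several millimetres higher or lower in the foot, so do not go by its height. Then stand the pliers back in their slot and let go; keep the fingers off the ring and leave the drink can alone.

Things in the scene. Friction and masses are not known exactly. Their poses are not given: they have to be found in the camera images.
- turntable: Black painting turntable, fixed, upside down: 224 mm disc on the table, bell-shaped foot open upward, 138 mm across, rim 88 mm up, a steel shaft upright in it. Origin: shaft's axis at table height; z up. Heights as drawn (all up to 7 mm higher or lower together, unmeasured): shaft end 80 mm, bevelled from 30 to 33 mm diameter; groove 28.4 mm diameter, 59.5 to 66.
- ring: White open plastic retaining ring, slippery, 70 g, 5 mm thick, closed 30 mm inside, 40 mm outside. Origin: centre of its underside; z up; gap at -x, unbroken back at +x. At each end of the gap a lug, out to 32 mm, with a through eye 8.5 mm wide. Spread to the pliers' stop, it clears the shaft by about 0.7 mm all round when its origin is 2.4 mm to its +x (back) side of the shaft's axis.
- ring_eye_l (a point): Centre of the eye at the ring's +y, on the underside: 13 mm to -x and 20.8 mm to +y of the closed ring's origin. It swings with its arm.
- ring_eye_r (a point): Same at -y. With the ring spread and clear of the shaft, the pins are 6.2 mm to the ring's -x of the shaft's axis (8.6 mm from the ring's origin); closed and centred, 13 mm. So the pliers move 7 mm towards the gap as they let it close in the groove.
- washer_top (a point): On the shaft's axis at its drawn height of 63.5 mm (it does not follow the shaft): top of the free wave washer, 62 mm across, under the groove. It springs down 3.5 mm (1 N rising to 4 N), is then flat and hard, and the ring on it is level with the groove. More than 1 mm above that the ring cannot close. Released, it rises up to 1 mm.
- ring_arm_l (a joint): How far the ring's arm at +y is sprung open, rad: 0 closed, about 0.17 at the pliers' stop. It flexes near the ring's back and pulls the pin inward with up to 12 N.
- ring_arm_r (a joint): The same for the arm at -y.
- pliers: Ring pliers, steel with black grips, 147 mm long, about 170 g, upright in the block, grips up; same from either side. Origin: pivot; z up, y the way grips and pins spread, x along the pivot. At the bottom two flat feet (16 mm along x, 7 along y), from each a round-ended pin, 5 mm thick, 4.5 mm long, at y = +20.8 and -20.8 mm, tips 65 mm below the pivot.
- pliers_grip (a point): Middle between the two grips, 58 mm above the pivot, where the bowed grips are widest: outer faces 54 mm apart at rest, 18 mm wide along x; they end 23 mm higher. The upper ends lean in, the lower ones out, so fingers closing here touch at this height.
- pliers_tip (a point): Midway between the pins' tips, 65 mm below the pivot.
- pliers_jaw (a joint): Squeeze of the pliers, rad: 0 at rest, 0.28 at the stop screw, where the grips' faces are parallel and about 38 mm apart and each pin is 9 mm further out. The return spring takes 7 N at the grips to start; the stop is reached with 9 N empty, about 23 N with the ring.
- tool_block: Light wooden block, fixed, 70 x 200 x 72 mm. Origin: centre of its underside; y along its length. The pliers' slot is 45 mm to -y. 60 mm to +y stands a steel stub, 33 mm across and 12 mm high, with a thinner nose (19 mm across, 4 mm high): the ring lies flat on its shoulder, 84 mm above the table, round the nose, free to shift about 5 mm.
- slot (a point): Middle of the slot's mouth at the block's top, 72 mm above the table; axes as the block's. Slot 29 mm along x, 53 mm along y, 66 mm deep. The pliers hang in it by their 62 mm wide pivot plate, y along the block's y (either way round), pivot 7 mm above this point.
- drink_can: Loose drink can, 53 mm across, 134 mm high, origin under its middle; leave alone.
There are look-alikes about, which are no part of the job. What is meant by the pliers is not pink, and is the larger of those in its own colour.

How it is judged:
On the way, in this order (a step that is already met when the one before it is completed fails the run):
1. the pliers' pins are in the ring's two eyes (horizontal distance between pliers_tip and ring_eye_l between 0.016 and 0.026 m and horizontal distance between pliers_tip and ring_eye_r between 0.016 and 0.026 m and z of pliers_tip in the frame of ring between -0.003 and 0.003 m), for 0.1 s.
2. the ring, held spread by the pliers, is down round the shaft (value of joint each of ring_arm_l, ring_arm_r above 0.12 rad and z of ring in the frame of turntable below 0.0725 m and horizontal distance between ring and turntable below 0.008 m and contact force between pliers and ring above 1 N), for 0.1 s.
3. the ring has snapped into the groove: closed, level and centred (horizontal distance between ring and turntable below 0.0022 m and z of ring in the frame of turntable between 0.0515 and 0.0695 m and value of joint each of ring_arm_l, ring_arm_r below 0.06 rad and angle between ring's own z axis and vertical below 0.07 rad), for 0.3 s.
At the end, for the whole second after the job is handed in: Ring closed in the groove: origin within 2.2 mm of the shaft's axis and 51.5 to 69.5 mm above the turntable's origin, arms under 0.06 rad, level within 0.07 rad. Pliers released in the slot: pivot within 6 mm of its middle, 3 to 11 mm above its mouth, upright within 0.1 rad. Both at rest (all of step 3 and horizontal distance between pliers and slot below 0.006 m and z of pliers in the frame of slot between 0.003 and 0.011 m and angle between pliers's own z axis and vertical below 0.1 rad and linear speed of each of pliers, ring below 0.02 m/s); the robot touches nothing.
It fails at once if the ring is pressed on the turntable with more than 20 N (contact force between ring and turntable above 20 N).
It fails at once if the fingers touch the ring (contact force between the fingers and ring above 0.5 N).
It fails at once if the drink can is knocked over or moved more than 3 cm (distance of drink_can from where it was at the start of the episode above 0.03 m or angle between drink_can's own z axis and vertical above 0.3 rad).
It also fails if it takes over 58 s, if anything falls off the work surface, if the arm or the gripper's body presses on something with over 40 N, if the wrist force passes 120 N, or if a joint passes its speed limit or range.

ROBOT

A 6-joint arm with a two-finger parallel gripper is mounted at the origin on the work surface; the furniture and walls round the work are solid. World frame = base frame: x ahead of the robot, y to its left, z up, the work surface at z = 0. Lengths are in m, angles in rad, forces in N, time in s.
With the tool pointing down it reaches from about 0.25 to 0.725 m from the base axis. Payload 4 kg.
Tool frame: the origin (TCP) lies on the centre line of the jaws, within the pads' length; the fingertips stand ahead of it and the grasp point (between the pads) lies 3 mm ahead of it (bot.tcp_to_tips is the z of the fingertips in the tool frame, in m); z points along the fingers, y is the line along which they close (so a half turn about z gives the same grasp; the last joint's range is limited). The gripper opens to 85 mm and grips with 20 to 120 N. Pads are 22 mm wide; open, the fingers measure 114 mm over their backs; the gripper's body (76 mm by 85 mm) begins 54 mm behind the grasp point. The pads swing forward as they close: fully open they stand 13 mm farther back than shut.
Start: joints at [1.175, 0.241, 0.005, 1.335, 0, 1.571], TCP at [0.193, 0.461, 0.253] pointing down, gripper open.
Joint ranges: [-2.72, 2.72], [-1.05, 1.87], [-1.09, 1.28], [-1.99, 2.15], [-1.42, 1.44], [-3.14, 3.14]. Speed limits (rad/s): [2.79, 2.79, 3.14, 3.14, 3.14, 3.14].

INTERFACE

Orientations are given as a unit quaternion [x, y, z, w].
In Python, from workcell import telemetry, camera, camera_params, ticket, boxes_of, cut_out, spot_point, bot gives the robot as it stands.
- The arm moves only by the shell command python3 -m creep 'ROWS'. ROWS is text: rows parted by semicolons, each of 5 numbers parted by spaces: the opening, from 0 (shut) to 1 (fully open), then the shift along the tool's x, y, z in units of 150 mm (1.0 is 150 mm), then the turn about the tool's z in units of 180 degrees (1.0 is 180 degrees). In form: claw x y z turn; .... A call has 1 to 12 rows; each row is the pose to reach, as a shift and turn from the pose commanded when the call began, along the tool's axes at that moment, turning the shorter way round; what a row does not reach only later rows make up. A row lasts 1/8 s, in which the tool goes at most 62.5 mm and 10.7 degrees, less where a joint would pass 70% of its speed; a pose out of reach is approached as far as the arm can. A call with a number of a shift or a turn outside -1 to 1 is refused whole. A call with a gripper value outside its range is refused whole. The fingers move at their own pace and stop on an object; the grip force is fixed at half the most. Time passes only in rows, so rows that repeat a pose let the fingers close. It gives the time, the measured TCP pose, the force, the opening and the grip force at its end, in the units of the state.
- telemetry.get_obs(): the state, without advancing time (a new reading comes with each control period).
- camera(name): name is "scene" or "side" or "wrist"; returns the picture (480x640x3 uint8, red, green, blue); there is no depth.
- camera_params(name): a dict with "camera_matrix" (3x3 intrinsics, pixels), "k1" (the pictures are not rectified: a ray, as slopes to the right and down, at radius r is drawn at 1 + k1 r^2 times it, then the intrinsics apply), "eye" and "attitude" of the camera in the world. Camera axes: x right, y down, z forward; pixel columns grow to the right and rows downward; lengths in m; the calibration is good to about 2 mm. A picture is of the moment at which its call begins: read the wrist's pose just before it. camera_params takes no time and is no camera call; for the wrist camera it gives the pose at the moment of the call.
- ticket.job_done(): hands the job in; it is judged then, once.
Trained networks look in the newest picture that a camera, given by its name, has taken for a name from the list of things; names that differ only in an ending like _2 or _b are one class to them, and where a whole thing is asked for, a point or a joint stands for the part that bears it (a point fixed in the world has none). Each returns a list of dicts, best first, with "conf" (0 to 1); they miss things now and then, are a little off and sometimes report something else, mostly with a low value. They report only what shows in the picture. A call takes as long as a camera call. They do not tell look-alikes from the thing itself.
- boxes_of(thing, camera): "at" ([x, y, z] in m, in world coordinates, good to about 4 mm: the middle of the surface that is visible of it).
- cut_out(thing, camera): "pixels" (480x640 bool, what is visible of it).
- spot_point(thing, camera): "at" ([x, y, z] in m, in world coordinates, good to about 4 mm: a listed point, or the origin of a listed thing).
The state is a dict: "clock": time; "joint_pos": joint angles; "joint_vel": joint speeds; "tau": joint torques, N m; "eef_pos": TCP position; "tool_rot": TCP orientation; "ft_force": force on the tool from outside, world axes, zero at the start; "ft_torque": the same for the moment, N m; "grip_width": finger opening in m; "grasp_force": force on a finger pad.
Only numpy, scipy, OpenCV 4.12 (cv2) and the standard library are available. Lean on these libraries where they do the work, as an engineer would, in place of code of your own. Each camera call takes 0.05 s, during which the arm holds its last target. There are 200 camera calls.

## Working session

There is one attempt and no reset: what is moved stays moved. The work goes in short steps, Python scripts to look and compute and a shell command to move; the robot and the scene stay as the last step left them, time stands still between calls to the robot, and variables do not carry over. Pictures are saved under pics/ and viewed, at most 10 in all, crops included, and the job is handed in when it is done.

```bash
ls; mkdir -p pics; cat > h.py <<'E'
import numpy as np,cv2
from workcell import telemetry,camera,camera_params,ticket,boxes_of,cut_out,spot_point,bot
np.set_printoptions(precision=4,suppress=True)
def snap(n,f):
    im=camera(n); cv2.imwrite('pics/'+f,im[...,::-1].copy()); return im
E
python3 - <<'E'
from h import *
o=telemetry.get_obs();print(o['eef_pos'],o['tool_rot'],o['grip_width'],bot.tcp_to_tips,o['clock'])
for c in ['scene','side']:
    snap(c,c+'0.png'); p=camera_params(c);print(c,p)
    for t in ['pliers','ring','turntable','tool_block','slot','drink_can','ring_eye_l','ring_eye_r','pliers_grip','pliers_tip','washer_top']:
        print(t,[(np.round(d['at'],4).tolist(),round(d['conf'],2)) for d in spot_point(t,c)])
print(telemetry.get_obs()['clock'])
E
```

```text
pics
[0.1925 0.4608 0.2524] [ 0.1966  0.9805 -0.001  -0.0002] 0.08541240486614282 0.022 0.0
scene {'camera_matrix': array([[592.4455,   0.    , 312.9049],
       [  0.    , 592.4455, 244.3873],
       [  0.    ,   0.    ,   1.    ]]), 'k1': -0.06933714325154239, 'eye': array([0.1506, 0.7798, 0.4948]), 'attitude': array([-0.2135,  0.8045, -0.5344,  0.1471])}
pliers [([0.4673, 0.1945, 0.0655], 0.86), ([0.571, 0.1241, 0.078], 0.74)]
ring [([0.5806, 0.2238, 0.0809], 0.85)]
turntable [([0.5713, -0.2282, -0.0023], 0.81)]
tool_block []
slot [([0.573, 0.121, 0.071], 0.82)]
drink_can [([0.7084, -0.037, -0.0026], 0.57)]
ring_eye_l [([0.5715, 0.2428, 0.08], 0.51), ([0.5675, 0.2073, 0.0823], 0.44)]
ring_eye_r [([0.5715, 0.2428, 0.08], 0.51), ([0.5675, 0.2073, 0.0823], 0.44)]
pliers_grip [([0.4668, 0.1947, 0.1241], 0.89), ([0.5741, 0.1233, 0.1372], 0.72), ([0.4692, 0.1076, 0.0881], 0.47)]
pliers_tip [([0.7064, -0.0379, -0.0014], 0.24)]
washer_top [([0.5769, -0.2248, 0.0638], 0.58)]
side {'camera_matrix': array([[563.0806,   0.    , 324.6556],
       [  0.    , 563.0806, 239.1555],
       [  0.   
[... 279 characters left out ...]
[0.5756, -0.2268, 0.0001], 0.74), ([0.5716, 0.2508, 0.0901], 0.32)]
tool_block [([0.5775, 0.166, -0.0026], 0.79), ([0.5746, 0.1189, 0.0731], 0.39)]
slot [([0.5761, 0.1206, 0.0733], 0.92)]
drink_can [([0.7088, -0.0392, 0.0004], 0.57)]
ring_eye_l [([0.5752, 0.1204, 0.1344], 0.48), ([0.5714, 0.2489, 0.087], 0.45), ([0.5617, 0.2055, 0.0864], 0.43)]
ring_eye_r [([0.5752, 0.1204, 0.1344], 0.48), ([0.5714, 0.2489, 0.087], 0.45), ([0.5617, 0.2055, 0.0864], 0.43)]
pliers_grip [([0.4674, 0.1928, 0.126], 0.84), ([0.5749, 0.1259, 0.1351], 0.76), ([0.4674, 0.1025, 0.0888], 0.58)]
pliers_tip [([0.4642, 0.1028, 0.0013], 0.76), ([0.4671, 0.194, -0.0], 0.6)]
washer_top [([0.5737, -0.2228, 0.0657], 0.61)]
1.2
```

View pics/scene0.png

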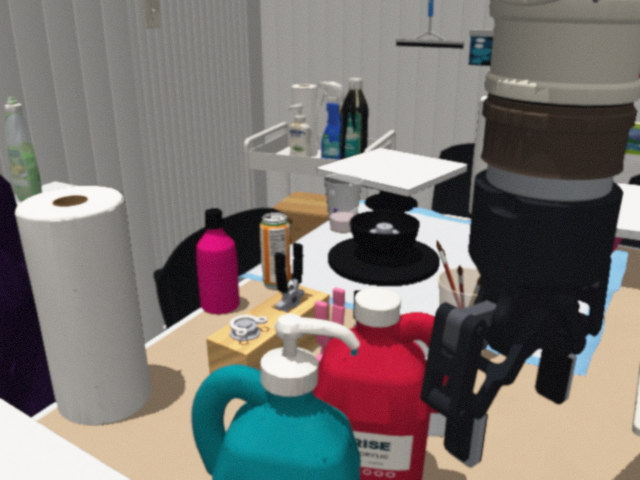

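View pics/side0.png

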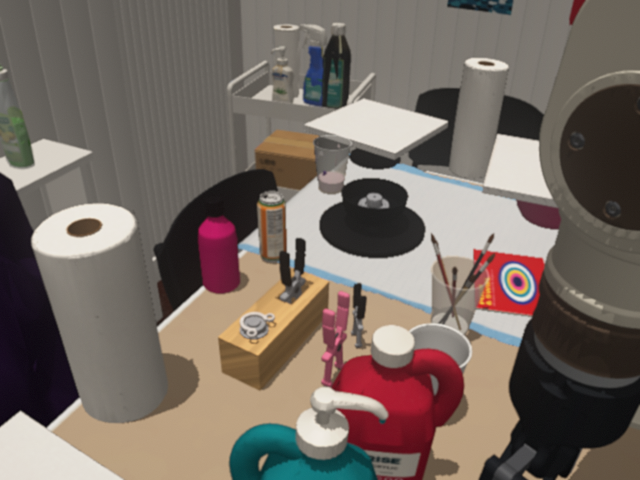

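The scene shows the block with the black pliers (scene ≈(290,285)) and the ring on the stub (≈(245,325)), gap towards the robot. The grey and pink look-alikes stand nearer the robot. The foot is at ≈(390,230). The side view agrees. I'll go up and over for a close look.

```bash
python3 -m creep '1 0 0 -0.4 0;1 -0.2 0 -0.67 0;1 -0.6 -0.2 -0.67 0;1 -0.97 -0.32 -0.67 0'; python3 -m creep '1 -0.35 -0.12 0 0;1 -0.7 -0.24 0 0;1 -0.97 -0.32 0 0'; python3 -m creep '1 -0.35 -0.12 0 -0.05;1 -0.7 -0.2 0 -0.1;1 -0.9 -0.31 0 -0.126;1 -0.9 -0.31 0 -0.126;1 -0.9 -0.31 0 -0.126'
```

```text
clock: 1.7
eef_pos: [0.3091, 0.3605, 0.3547]
tool_rot: [0.196, 0.981, 0.001, 0.001]
ft_force: [1.1, 1.2, 0.1]
grip_width: 0.0853
grasp_force: 0.0
clock: 2.08
eef_pos: [0.4254, 0.2591, 0.3539]
tool_rot: [0.197, 0.98, 0.0, 0.0]
ft_force: [0.7, 0.2, -0.6]
grip_width: 0.0853
grasp_force: 0.0
clock: 2.7
eef_pos: [0.5303, 0.166, 0.3537]
tool_rot: [0.0, 1.0, 0.0, -0.0]
ft_force: [0.4, 0.4, 0.1]
grip_width: 0.0856
grasp_force: 0.0
```

```bash
python3 - <<'E'
from h import *
o=telemetry.get_obs();print(o['eef_pos'],o['tool_rot'],o['joint_pos'],o['clock'])
p=camera_params('wrist');print(p)
snap('wrist','w1.png')
for c in ['wrist','side']:
  if c=='side': camera(c)
  for t in ['pliers','ring','turntable','tool_block','slot','ring_eye_l','pliers_grip','washer_top']:
    print(c,t,[(np.round(d['at'],4).tolist(),round(d['conf'],2)) for d in spot_point(t,c)])
E
```

```text
[0.5303 0.166  0.3537] [ 0.0004  1.      0.0001 -0.0003] [0.3032 0.3425 0.402  1.6307 0.0005 0.3039] 2.7
{'camera_matrix': array([[343.2047,   0.    , 316.4473],
       [  0.    , 343.2047, 237.963 ],
       [  0.    ,   0.    ,   1.    ]]), 'k1': -0.06714905012042523, 'eye': array([0.4584, 0.1655, 0.476 ]), 'attitude': array([0.7001, 0.6997, 0.1011, 0.1006])}
wrist pliers [([0.4664, 0.1063, 0.0481], 0.71), ([0.5776, 0.12, 0.079], 0.66), ([0.471, 0.1896, 0.0644], 0.56), ([0.5671, 0.2097, 0.0832], 0.48)]
wrist ring [([0.581, 0.2243, 0.0835], 0.87)]
wrist turntable [([0.5724, -0.2268, -0.0005], 0.59)]
wrist tool_block [([0.5775, 0.1687, -0.0017], 0.62), ([0.5756, 0.1177, 0.0145], 0.51)]
wrist slot [([0.5693, 0.1227, 0.0703], 0.97)]
wrist ring_eye_l [([0.5731, 0.2426, 0.0815], 0.73), ([0.5694, 0.206, 0.0853], 0.46)]
wrist pliers_grip [([0.4658, 0.1962, 0.1211], 0.89), ([0.467, 0.1049, 0.088], 0.87), ([0.5731, 0.1184, 0.1376], 0.69)]
wrist washer_top [([0.576, -0.2266, 0.0612], 0.65), ([0.7085, -0.0399, 0.0023], 0.43)]
side pliers [([0.5785, 0.1208, 0.0782], 0.87), ([0.4689, 0.1057, 0.0463], 0.85)]
side ring [([0.5791, 0.1179, 0.0723], 0.66), ([0.5789, 0.2242, 0.0897], 0.56)]
side turntable [([0.5748, -0.223, 0.0032], 0.76)]
side tool_block [([0.5775, 0.1656, -0.0027], 0.72)]
side slot [([0.578, 0.1184, 0.0719], 0.62)]
side ring_eye_l [([0.5694, 0.2513, 0.0855], 0.65), ([0.5619, 0.206, 0.0853], 0.54)]
side pliers_grip [([0.4634, 0.1925, 0.1259], 0.95), ([0.4707, 0.1038, 0.0904], 0.71), ([0.5734, 0.1253, 0.1368], 0.7)]
side washer_top [([0.5726, -0.2229, 0.0688], 0.94)]
```

View pics/w1.png

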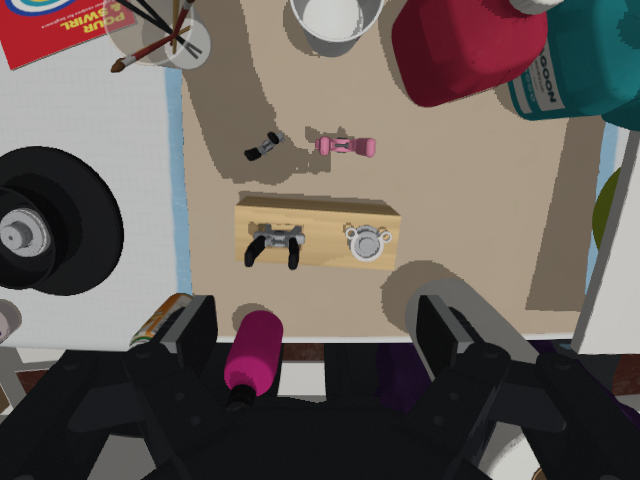

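The wrist view shows the block (235–400, 200–270), pliers at (278,243), ring at (367,243) with lugs at (351,233) and (387,237), and the shaft at (20,235). I'll measure the block outline and ring features.

```bash
cat >> h.py <<'E'
from scipy.spatial.transform import Rotation as R
def ray(P,uv):
    K=P['camera_matrix'];q=cv2.undistortPoints(np.array(uv,float).reshape(-1,1,2),K,np.array([P['k1'],0,0,0,0.]))[:,0]
    return np.c_[q,np.ones(len(q))]@R.from_quat(P['attitude']).as_matrix().T
def onz(P,uv,z):
    d=ray(P,uv);return P['eye']+d*((z-P['eye'][2])/d[:,2])[:,None]
def crop(im,c,r,s,f):
    x,y=c;a=im[max(0,y-r):y+r,max(0,x-r):x+r];cv2.imwrite('pics/'+f,cv2.resize(a,None,fx=s,fy=s,interpolation=cv2.INTER_CUBIC)[...,::-1])
E
python3 - <<'E'
from h import *
P=camera_params('wrist');im=camera('wrist')
hsv=cv2.cvtColor(im,cv2.COLOR_RGB2HSV)
m=((hsv[...,0]>10)&(hsv[...,0]<28)&(hsv[...,1]>110)&(hsv[...,2]>170)).astype(np.uint8)
m[:190]=0;m[285:]=0;m[:,:220]=0;m[:,410:]=0
c=max(cv2.findContours(cv2.morphologyEx(m,cv2.MORPH_CLOSE,np.ones((25,25))),0,2)[0],key=cv2.contourArea)
w=onz(P,c[:,0],.072)[:,:2]
r=cv2.minAreaRect((w*1e3).astype(np.float32));print(r)
print(onz(P,[[237,206],[400,214],[396,270],[235,262]],.072))
for t in ['pliers','ring']:
  for d in cut_out(t,'wrist'):
    ys,xs=np.nonzero(d['pixels']);print(t,d['conf'],xs.min(),xs.max(),ys.min(),ys.max(),onz(P,[[xs.mean(),ys.mean()]],.086))
a=im[190:290,220:420];cv2.imwrite('pics/w2.png',cv2.resize(a,None,fx=4,fy=4,interpolation=cv2.INTER_CUBIC)[...,::-1])
E
```

```text
Traceback (most recent call last):
ValueError: max() iterable argument is empty
```

```bash
python3 - <<'E'
from h import *
P=camera_params('wrist');im=camera('wrist')
hsv=cv2.cvtColor(im,cv2.COLOR_RGB2HSV)
print(hsv[[215,260,225,150],[320,320,250,400]])
ref=hsv[[225,250],[330,320]].astype(int).mean(0);print(ref)
m=((abs(hsv[...,0]-ref[0])<6)&(hsv[...,1]>ref[1]-35)&(hsv[...,2]>ref[2]-40)).astype(np.uint8)
m[:190]=0;m[285:]=0;m[:,:220]=0;m[:,410:]=0
c=max(cv2.findContours(cv2.morphologyEx(m,cv2.MORPH_CLOSE,np.ones((25,25))),0,2)[0],key=cv2.contourArea)
w=onz(P,c[:,0],.072)[:,:2]
print(cv2.minAreaRect((w*1e3).astype(np.float32)))
print(onz(P,[[237,206],[400,214],[396,270],[235,262]],.072))
for t in ['pliers','ring']:
  for d in cut_out(t,'wrist'):
    ys,xs=np.nonzero(d['pixels']);print(t,d['conf'],xs.min(),xs.max(),ys.min(),ys.max(),onz(P,[[xs.mean(),ys.mean()]],.086))
a=im[190:290,220:420];cv2.imwrite('pics/w2.png',cv2.resize(a,None,fx=4,fy=4,interpolation=cv2.INTER_CUBIC)[...,::-1])
E
```

```text
[[ 19  91 193]
 [ 19  96 176]
 [ 18 105 129]
 [ 17  51 169]]
[ 19.   91.5 192. ]
((577.399658203125, 165.50018310546875), (202.4862060546875, 74.30193328857422), 86.43111419677734)
[[0.5378 0.0703 0.072 ]
 [0.5476 0.2664 0.072 ]
 [0.6201 0.2664 0.072 ]
 [0.6093 0.063  0.072 ]]
pliers 0.91 244 304 223 268 [[0.5801 0.1167 0.086 ]]
pliers 0.87 245 283 131 159 [[0.4669 0.1082 0.086 ]]
pliers 0.81 315 376 136 156 [[0.4666 0.199  0.086 ]]
ring 0.84 345 392 226 260 [[0.5806 0.2263 0.086 ]]
ring 0.74 345 359 226 256 [[0.5746 0.2081 0.086 ]]
```

View pics/w2.png

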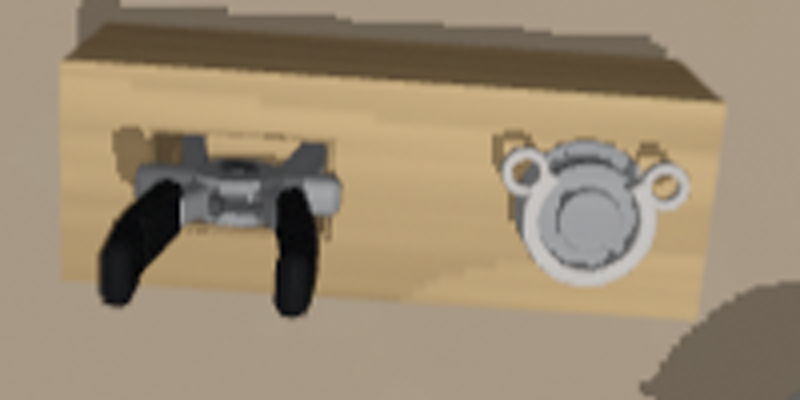

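Block centre is (0.577,0.1655), turned −3.6°, so slot ≈(0.5746,0.1206) and stub ≈(0.581,0.2255), which agrees with the networks. The ring's eyes in the crop are at (524,173) and (664,186), about 1.5° beyond the block's direction. Now above the pliers.

```bash
python3 -m creep '1 -0.15 -0.15 0.2 0.01;1 -0.29 -0.3 0.5 0.02;1 -0.295 -0.303 0.8 0.02;1 -0.295 -0.303 0.98 0.02;1 -0.295 -0.303 0.98 0.02'
python3 - <<'E'
from h import *
o=telemetry.get_obs();print(o['eef_pos'],o['tool_rot'],o['clock'])
P=camera_params('wrist');im=snap('wrist','w3.png')
for t in ['pliers','pliers_grip','slot','ring','ring_eye_l']:
    print(t,[(np.round(d['at'],4).tolist(),round(d['conf'],2)) for d in spot_point(t,'wrist')])
E
```

```text
clock: 4.42
eef_pos: [0.5732, 0.1199, 0.2042]
tool_rot: [0.032, 0.999, -0.001, -0.003]
ft_force: [0.2, 0.3, -0.3]
grip_width: 0.0851
grasp_force: 0.0
[0.5732 0.1199 0.2042] [ 0.0315  0.9995 -0.0007 -0.003 ] 4.425
pliers [([0.4654, 0.1921, 0.0607], 0.91), ([0.4664, 0.1048, 0.0498], 0.81)]
pliers_grip [([0.4648, 0.1999, 0.1187], 0.74), ([0.4678, 0.1054, 0.0879], 0.63)]
slot [([0.5723, 0.1198, 0.0672], 0.57)]
ring [([0.5804, 0.2229, 0.0844], 0.64)]
ring_eye_l [([0.5641, 0.2074, 0.0829], 0.98), ([0.5721, 0.242, 0.0798], 0.72)]
```

View pics/w3.png

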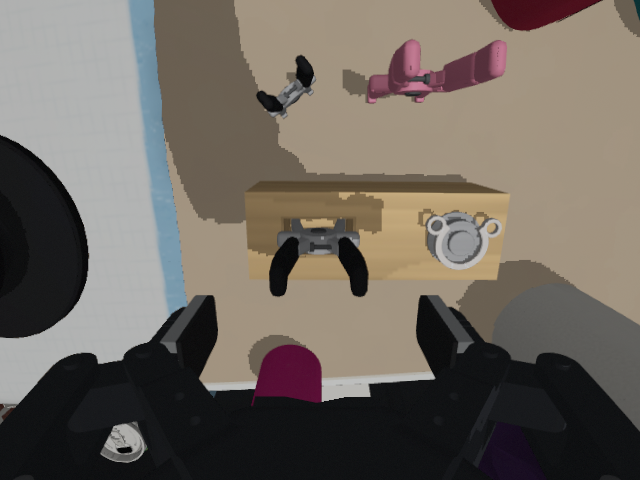

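The block is level in the view. The pliers' pivot is at (319,243) and its grips at (283/352,265), centred between the pads. The ring's eyes are at (437,227) and (494,228).

```bash
python3 - <<'E'
from h import *
P=camera_params('wrist')
print(onz(P,[[319,243]],.082),onz(P,[[437,227],[494,228],[461,243]],.089))
print(onz(P,[[247,190],[507,193],[497,280],[249,279]],.072))
print(onz(P,[[279,292],[359,292]],.160))
im=cv2.imread('pics/w3.png')[...,::-1]
a=im[205:275,260:510];cv2.imwrite('pics/w4.png',cv2.resize(a,None,fx=3.2,fy=3.2,interpolation=cv2.INTER_CUBIC)[...,::-1])
E
```

```text
[[0.5818 0.1221 0.082 ]] [[0.5728 0.2094 0.089 ]
 [0.5762 0.2526 0.089 ]
 [0.5863 0.2281 0.089 ]]
[[0.5395 0.07   0.072 ]
 [0.5537 0.2698 0.072 ]
 [0.6267 0.2684 0.072 ]
 [0.6122 0.0629 0.072 ]]
[[0.5839 0.0994 0.16  ]
 [0.5866 0.143  0.16  ]]
```

```bash
python3 - <<'E'
from h import *
o=telemetry.get_obs();print(o['eef_pos'],o['tool_rot'],o['clock'])
P=camera_params('wrist');print(P['eye'],P['attitude'])
im=camera('wrist');P2=camera_params('wrist');print(P2['eye'])
hsv=cv2.cvtColor(im,cv2.COLOR_RGB2HSV)
ref=hsv[225,395].astype(int);print(ref)
m=((abs(hsv[...,0]-ref[0])<6)&(hsv[...,1]>ref[1]-28)&(hsv[...,2]>ref[2]-40)).astype(np.uint8)
m[:180]=0;m[295:]=0;m[:,:230]=0;m[:,520:]=0
c=max(cv2.findContours(cv2.morphologyEx(m,cv2.MORPH_CLOSE,np.ones((35,35))),0,2)[0],key=cv2.contourArea)
print(cv2.minAreaRect(c),cv2.minAreaRect((onz(P,c[:,0],.072)[:,:2]*1e3).astype(np.float32)))
for t in ['pliers','pliers_grip','slot','ring','ring_eye_l','tool_block']:
    print(t,[(np.round(d['at'],4).tolist(),round(d['conf'],2)) for d in spot_point(t,'wrist')])
crop(im,(385,240),1,1,'x.png')
E
```

```text
[0.5758 0.1208 0.2087] [0.0313 0.9995 0.0004 0.0017] 4.725
[0.5036 0.1246 0.3307] [0.7212 0.6774 0.0995 0.1049]
[0.5034 0.1246 0.3304]
[ 19  91 187]
((375.5, 229.5), (87.0, 259.0), 90.0) ((577.9556884765625, 165.56829833984375), (201.92431640625, 71.15245819091797), 86.3117446899414)
pliers [([0.5824, 0.1233, 0.081], 0.95), ([0.4655, 0.1067, 0.051], 0.86), ([0.4682, 0.1899, 0.0661], 0.67)]
pliers_grip [([0.4664, 0.1979, 0.1225], 0.94), ([0.4676, 0.1048, 0.0829], 0.91)]
slot [([0.5701, 0.1245, 0.0737], 0.68), ([0.5726, 0.2417, 0.0833], 0.59)]
ring [([0.5811, 0.2238, 0.0813], 0.95)]
ring_eye_l [([0.5736, 0.2447, 0.0814], 0.67), ([0.5714, 0.1245, 0.0717], 0.66), ([0.5659, 0.2048, 0.0842], 0.62)]
tool_block [([0.5763, 0.1658, -0.0003], 0.98)]
```

```bash
python3 -m creep '1 0.005 0 0.2 0;1 0.005 0 0.4 0;1 0.005 0 0.46 0;1 0.005 0 0.46 0;0.8 0.005 0 0.46 0;0.7 0.005 0 0.46 0;0.65 0.005 0 0.46 0;0.625 0.005 0 0.46 0;0.625 0.005 0 0.46 0;0.625 0.005 0 0.46 0'
```

```text
clock: 6.32
eef_pos: [0.5747, 0.1207, 0.1388]
tool_rot: [0.031, 1.0, 0.0, 0.001]
ft_force: [-1.1, 0.8, 6.1]
grip_width: 0.0536
grasp_force: 10.5
```

```bash
python3 -m creep '0.61 0 0 0 0;0.61 0 0 0 0;0.61 0 0 0 0'
python3 - <<'E'
from h import *
o=telemetry.get_obs();print(o['eef_pos'],o['tool_rot'],o['ft_force'],o['clock'])
P=camera_params('wrist');im=snap('wrist','w5.png')
for t in ['pliers','pliers_grip']:
    print(t,[(np.round(d['at'],4).tolist(),round(d['conf'],2)) for d in spot_point(t,'wrist')])
E
```

```text
clock: 6.7
eef_pos: [0.575, 0.121, 0.1393]
tool_rot: [0.031, 1.0, 0.001, 0.001]
ft_force: [-0.6, 1.3, 6.7]
grip_width: 0.0525
grasp_force: 11.3
[0.575  0.121  0.1393] [0.0313 0.9995 0.0006 0.0014] [-0.5599  1.3344  6.7315] 6.7
pliers [([0.4649, 0.1054, 0.0486], 0.87), ([0.4689, 0.1895, 0.0655], 0.78), ([0.5768, 0.1226, 0.0788], 0.75), ([0.573, 0.242, 0.0818], 0.55)]
pliers_grip [([0.4663, 0.1083, 0.0841], 0.62), ([0.4677, 0.1965, 0.1233], 0.58)]
```

View pics/w5.png

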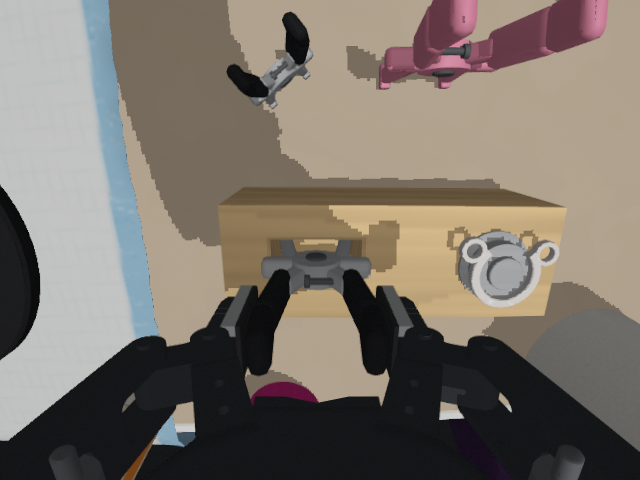

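The pads hold the grips at (265/365,320) with the pivot at (317,258). The ring's eyes are at (474,250) and (547,252). Lift, then compute.

```bash
python3 - <<'E'
from h import *
P=camera_params('wrist')
e=onz(P,[[474,250],[547,252]],.089);print(e,e.mean(0),np.degrees(np.arctan2(e[1,0]-e[0,0],e[1,1]-e[0,1])),np.linalg.norm(e[1]-e[0]))
E
python3 -m creep '0.61 0 0 -0.1 0;0.61 0 0 -0.3 0;0.61 0 0 -0.5 0;0.61 0 0 -0.63 0;0.61 0 0 -0.63 0;0.61 0 0 -0.63 0'
python3 - <<'E'
from h import *
o=telemetry.get_obs();print(o['eef_pos'],o['tool_rot'],o['ft_force'],o['grip_width'],o['clock'])
E
```

```text
[[0.5661 0.2061 0.089 ]
 [0.57   0.2478 0.089 ]] [0.5681 0.2269 0.089 ] 5.362447157071971 0.04187754430707788
clock: 7.6
eef_pos: [0.5734, 0.1202, 0.2311]
tool_rot: [0.031, 1.0, -0.0, -0.001]
ft_force: [0.5, 0.1, -1.7]
grip_width: 0.0522
grasp_force: 7.1
[0.5734 0.1202 0.2311] [ 0.0315  0.9995 -0.0003 -0.0011] [ 0.4597  0.139  -1.7471] 0.05221622986803354 7.6
```

```bash
python3 -m creep '0.61 0.02 0.15 0 0;0.61 0.05 0.35 0 0;0.61 0.08 0.55 0 0.01;0.61 0.09 0.68 0 0.01;0.61 0.09 0.704 0 0.01;0.61 0.09 0.704 0 0.01;0.61 0.09 0.704 0 0.01;0.61 0.09 0.704 0 0.01'
python3 - <<'E'
from h import *
o=telemetry.get_obs();print(o['eef_pos'],o['tool_rot'],o['ft_force'],o['clock'])
P=camera_params('wrist');im=camera('wrist')
for t in ['pliers','pliers_tip','ring_eye_l','ring']:
    print(t,[(np.round(d['at'],4).tolist(),round(d['conf'],2)) for d in spot_point(t,'wrist')])
a=im[150:400,150:500];cv2.imwrite('pics/w6.png',cv2.resize(a,None,fx=2.2,fy=2.2,interpolation=cv2.INTER_CUBIC)[...,::-1])
E
```

```text
clock: 8.6
eef_pos: [0.5675, 0.2258, 0.2324]
tool_rot: [0.048, 0.999, -0.0, 0.0]
ft_force: [-0.8, 0.1, -1.5]
grip_width: 0.0523
grasp_force: 7.1
[0.5675 0.2258 0.2324] [ 0.0477  0.9989 -0.0001  0.0001] [-0.7725  0.0907 -1.479 ] 8.6
pliers [([0.4657, 0.1091, 0.0493], 0.79), ([0.5737, 0.227, 0.1702], 0.74), ([0.4693, 0.1935, 0.0656], 0.58), ([0.5707, 0.2419, 0.0819], 0.16)]
pliers_tip [([0.464, 0.1009, 0.0012], 0.73)]
ring_eye_l [([0.575, 0.2448, 0.0798], 0.72), ([0.5668, 0.2042, 0.0829], 0.62)]
ring [([0.5711, 0.2441, 0.0805], 0.32)]
```

View pics/w6.png

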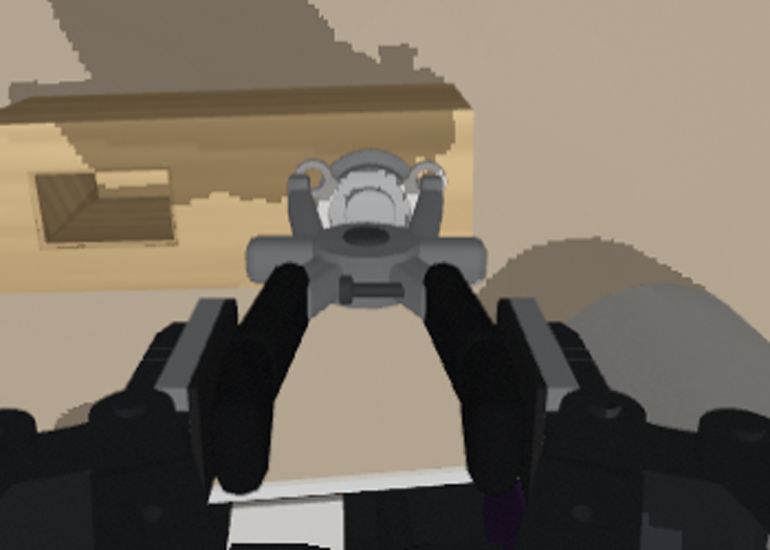

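The feet at crop (300,185)/(430,185) hide the pins, with the eyes just behind at (315,175)/(430,175). I'll check from the fixed cameras.

```bash
python3 - <<'E'
from h import *
o=telemetry.get_obs();print(o['eef_pos'],o['tool_rot'])
def proj(P,X):
    q=R.from_quat(P['attitude']);r=q.inv()
    return cv2.projectPoints((np.atleast_2d(X)-P['eye'])[:,None],r.as_rotvec(),np.zeros(3),P['camera_matrix'],np.array([P['k1'],0,0,0,0.]))[0][:,0]
out=[]
for c in ['scene','side']:
    im=camera(c);P=camera_params(c)
    for t in ['pliers','pliers_tip','ring_eye_l','ring']:
        print(c,t,[(np.round(d['at'],4).tolist(),round(d['conf'],2)) for d in spot_point(t,c)])
    X=np.array([[.568,.227,.106],[.566,.206,.106],[.570,.2475,.106],[.5661,.2061,.089],[.57,.2478,.089]])
    uv=proj(P,X);print(uv)
    u,v=uv[0].astype(int);s=5;a=im[v-55:v+40,u-38:u+38];a=cv2.resize(a,None,fx=s,fy=s,interpolation=cv2.INTER_CUBIC)
    for p in uv: cv2.circle(a,tuple(int(k) for k in ((p-[u-38,v-55]+.5)*s)),2,(255,0,0),-1)
    out.append(a)
cv2.imwrite('pics/f1.png',np.hstack(out)[...,::-1])
E
```

```text
[0.5673 0.2265 0.2324] [0.0473 0.9989 0.     0.0001]
scene pliers [([0.5624, 0.2286, 0.1725], 0.74), ([0.467, 0.1973, 0.063], 0.57), ([0.5763, -0.2264, 0.0655], 0.3)]
scene pliers_tip [([0.5695, 0.2289, 0.1064], 0.61)]
scene ring_eye_l [([0.5675, 0.207, 0.0852], 0.68), ([0.5733, 0.2469, 0.0835], 0.55)]
scene ring [([0.5814, 0.2265, 0.0839], 0.65)]
[[251.7157 315.407 ]
 [261.9543 309.0659]
 [241.2979 321.8297]
 [262.3865 320.0327]
 [241.9018 333.2008]]
side pliers [([0.4652, 0.1119, 0.0445], 0.88), ([0.4638, 0.1929, 0.0605], 0.78), ([0.5718, 0.2238, 0.1677], 0.63)]
side pliers_tip [([0.5661, 0.2236, 0.1032], 0.9), ([0.4711, 0.1931, -0.0005], 0.85), ([0.4637, 0.1025, 0.0017], 0.78), ([0.5794, 0.2262, 0.0882], 0.64)]
side ring_eye_l [([0.5622, 0.2069, 0.0881], 0.7), ([0.5698, 0.2514, 0.0831], 0.48), ([0.5776, -0.2223, -0.0012], 0.17)]
side ring [([0.5811, 0.2233, 0.0906], 0.55)]
[[260.437  314.5622]
 [269.2932 306.5368]
 [251.4454 322.671 ]
 [269.551  315.6459]
 [251.9218 332.0195]]
```

View pics/f1.png

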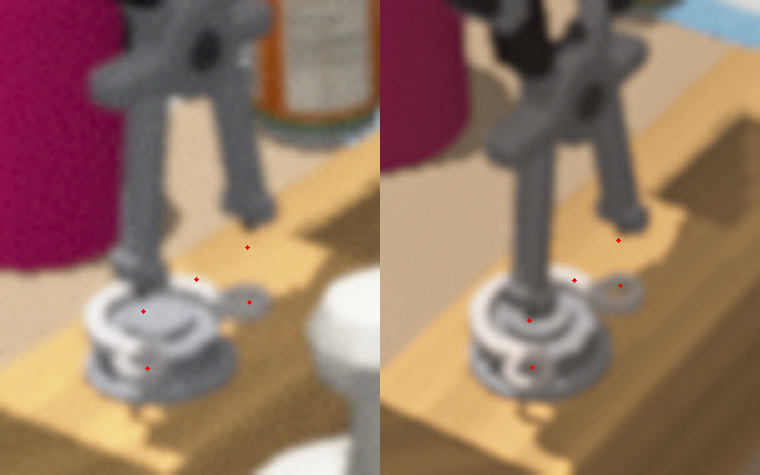

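The eyes' predicted marks sit on the lugs, within about 1 mm. The pins look right to within 1 mm, and the TCP reads 0.8 mm short in x and 0.4 mm in y. Small correction, then down by feel.

```bash
python3 -m creep '0.62 -0.005 0.005 0 0;0.62 -0.005 0.005 0.05 0;0.62 -0.005 0.005 0.09 0;0.62 -0.005 0.005 0.09 0;0.62 -0.005 0.005 0.11 0;0.62 -0.005 0.005 0.12 0;0.62 -0.005 0.005 0.12 0'
python3 - <<'E'
from h import *
o=telemetry.get_obs();print(o['eef_pos'],o['ft_force'],o['ft_torque'],o['grip_width'],o['clock'])
im=camera('wrist');im2=camera('side')
a=cv2.resize(im[190:290,250:400],None,fx=3,fy=3,interpolation=cv2.INTER_CUBIC)
b=cv2.resize(im2[270:370,205:315],None,fx=3,fy=3,interpolation=cv2.INTER_CUBIC)
cv2.imwrite('pics/w7.png',np.hstack([a,b])[...,::-1])
E
```

```text
clock: 10.22
eef_pos: [0.568, 0.2274, 0.2142]
tool_rot: [0.047, 0.999, -0.0, -0.0]
ft_force: [-1.0, 0.7, -1.7]
grip_width: 0.0529
grasp_force: 7.0
[0.568  0.2274 0.2142] [-1.0403  0.6549 -1.7166] [-0.0248  0.0045 -0.0125] 0.05289695238853424 10.225
```

View pics/w7.png

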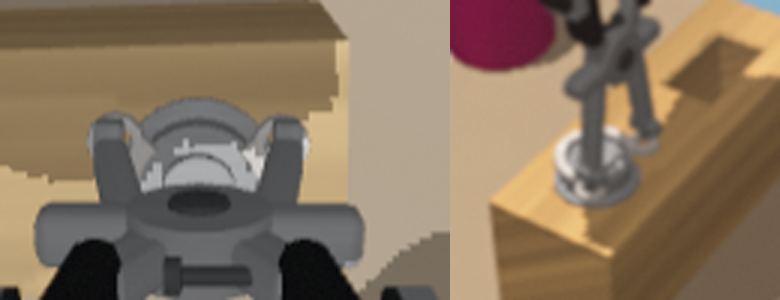

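Both feet cover the lugs symmetrically, left (110,130) and right (285,130), with no contact yet. On down.

```bash
python3 -m creep '0.62 0 0 0.01 0;0.62 0 0 0.02 0;0.62 0 0 0.02 0'; python3 -m creep '0.62 0 0 0.01 0;0.62 0 0 0.01 0'
```

```text
clock: 10.7
eef_pos: [0.568, 0.2273, 0.2111]
tool_rot: [0.047, 0.999, -0.0, -0.0]
ft_force: [0.6, 0.2, -1.8]
grip_width: 0.0529
grasp_force: 7.0
clock: 10.95
eef_pos: [0.568, 0.2273, 0.2096]
tool_rot: [0.047, 0.999, -0.0, -0.0]
ft_force: [0.6, 0.6, -2.3]
grip_width: 0.0528
grasp_force: 7.0
```

```bash
python3 -m creep '0.62 0 0 0.007 0;0.62 0 0 0.007 0'; python3 -m creep '0.62 0 0 0.007 0;0.62 0 0 0.007 0';python3 - <<'E'
from h import *
im=camera('wrist');im2=camera('side');im3=camera('scene')
f=lambda a,k:cv2.resize(a,None,fx=k,fy=k,interpolation=cv2.INTER_CUBIC)
cv2.imwrite('pics/w8.png',np.hstack([f(im[190:290,260:380],3),f(im2[295:345,235:285],6)[:300],f(im3[295:345,225:275],6)[:300]][:2])[...,::-1])
E
```

```text
clock: 11.2
eef_pos: [0.5683, 0.2274, 0.2092]
tool_rot: [0.047, 0.999, 0.0, 0.0]
ft_force: [-1.3, -1.5, -0.4]
grip_width: 0.0527
grasp_force: 7.2
clock: 11.45
eef_pos: [0.5686, 0.2274, 0.2089]
tool_rot: [0.047, 0.999, 0.0, 0.001]
ft_force: [0.1, -0.4, 5.0]
grip_width: 0.0529
grasp_force: 7.5
```

Contact at the height expected with the feet on the ring. Ease off a little, spread, and read the grip force (about 23 N means the ring is engaged).

```bash
python3 -m creep '0.6 0 0 -0.006 0;0.56 0 0 -0.006 0;0.53 0 0 -0.006 0;0.53 0 0 -0.006 0'; python3 -m creep '0.5 0 0 -0.006 0;0.47 0 0 -0.006 0;0.45 0 0 -0.006 0;0.45 0 0 -0.006 0'
```

```text
clock: 12.1
eef_pos: [0.5687, 0.2268, 0.2097]
tool_rot: [0.047, 0.999, -0.0, 0.001]
ft_force: [-0.9, -2.7, 8.4]
grip_width: 0.0454
grasp_force: 15.9
clock: 12.6
eef_pos: [0.5681, 0.2275, 0.209]
tool_rot: [0.047, 0.999, -0.0, -0.0]
ft_force: [0.9, -0.3, -0.5]
grip_width: 0.0391
grasp_force: 20.5
```

Grip force 20 N: the ring is engaged and spreading. To the stop, then lift.

```bash
python3 -m creep '0.43 0 0 0 0;0.42 0 0 0 0;0.42 0 0 0 0'; python3 -m creep '0.42 0 0 -0.03 0;0.42 0 0 -0.08 0;0.42 0 0 -0.2 0;0.42 0 0 -0.35 0;0.42 0 0 -0.35 0;0.42 0 0 -0.35 0';python3 - <<'E'
from h import *
o=telemetry.get_obs();print(o['eef_pos'],o['tool_rot'],o['ft_force'],o['joint_pos'],o['clock'])
im=camera('wrist')
for t in ['ring','ring_eye_l','pliers','washer_top','turntable']:
    print(t,[(np.round(d['at'],4).tolist(),round(d['conf'],2)) for d in spot_point(t,'wrist')])
im2=camera('side')
f=lambda a,k:cv2.resize(a,None,fx=k,fy=k,interpolation=cv2.INTER_CUBIC)
cv2.imwrite('pics/w8.png',np.hstack([f(im[180:300,250:390],3),f(im2[240:330,225:315],4)])[...,::-1])
for t in ['ring','ring_eye_l','pliers']:
    print(t,[(np.round(d['at'],4).tolist(),round(d['conf'],2)) for d in spot_point(t,'side')])
E
```

```text
clock: 12.98
eef_pos: [0.568, 0.2275, 0.2094]
tool_rot: [0.047, 0.999, 0.0, -0.0]
ft_force: [1.3, -0.3, -0.1]
grip_width: 0.0369
grasp_force: 40.6
clock: 13.72
eef_pos: [0.5677, 0.2272, 0.2612]
tool_rot: [0.047, 0.999, -0.0, -0.001]
ft_force: [-0.2, -0.4, -2.9]
grip_width: 0.0368
grasp_force: 40.6
[0.5677 0.2272 0.2612] [ 0.0471  0.9989 -0.0002 -0.0006] [-0.2136 -0.3871 -2.9422] [0.3807 0.4673 0.3524 1.457  0.     0.4749] 13.725
ring []
ring_eye_l [([0.5654, 0.2019, 0.1274], 0.7), ([0.5719, 0.2479, 0.1307], 0.59)]
pliers [([0.4648, 0.1058, 0.0478], 0.92), ([0.572, 0.2289, 0.1952], 0.82), ([0.4659, 0.1907, 0.0654], 0.78)]
washer_top []
turntable []
ring [([0.5741, 0.2265, 0.1393], 0.52), ([0.5747, -0.225, 0.0022], 0.16)]
ring_eye_l [([0.5603, 0.199, 0.1352], 0.42), ([0.5688, 0.2552, 0.1348], 0.4)]
pliers [([0.5735, 0.2262, 0.1914], 0.92), ([0.468, 0.1956, 0.0631], 0.89), ([0.4658, 0.1068, 0.0455], 0.76), ([0.5707, 0.2307, 0.1296], 0.35)]
```

View pics/w8.png

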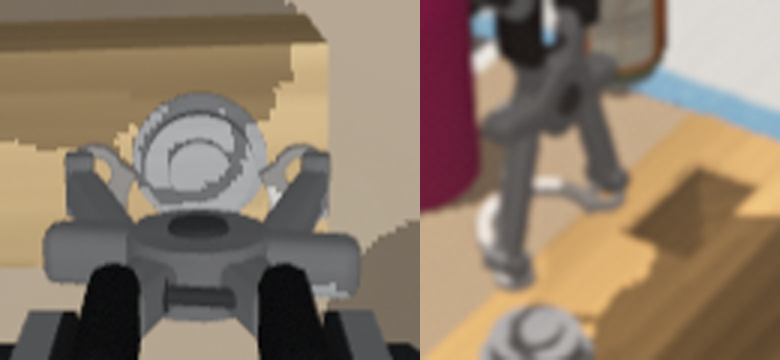

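The ring is on the pins, spread, and off the stub: arms at (110,170)/(290,165), and the load is up by the ring's weight. Carry it over to the turntable.

```bash
python3 -m creep '0.42 -0.01 -0.1 0 0;0.42 -0.03 -0.3 0 0;0.42 -0.05 -0.55 0 0;0.42 -0.08 -0.8 0 0;0.42 -0.1 -1 0 0'; python3 -m creep '0.42 -0.02 -0.25 0 0;0.42 -0.05 -0.5 0 0;0.42 -0.075 -0.75 0 0;0.42 -0.1 -1 0 0'; python3 -m creep '0.42 -0.02 -0.25 0 0;0.42 -0.05 -0.5 0 0;0.42 -0.07 -0.75 0 0;0.42 -0.08 -0.9 0 0;0.42 -0.087 -0.998 0 0;0.42 -0.087 -0.998 0 0;0.42 -0.087 -0.998 0 0;0.42 -0.087 -0.998 0 0;0.42 -0.087 -0.998 0 0'
python3 - <<'E'
from h import *
o=telemetry.get_obs();print(o['eef_pos'],o['tool_rot'],o['ft_force'],o['joint_pos'],o['clock'])
P=camera_params('wrist');im=camera('wrist');np.savez('t1.npz',im=im,**P)
cv2.imwrite('pics/t1.png',im[...,::-1].copy())
for c in ['wrist','side','scene']:
  if c!='wrist': cv2.imwrite('pics/t1%s.png'%c,camera(c)[...,::-1].copy())
  for t in ['ring','ring_eye_l','washer_top','turntable','pliers','pliers_tip']:
    print(c,t,[(np.round(d['at'],4).tolist(),round(d['conf'],2)) for d in spot_point(t,c)])
g=cv2.cvtColor(im,cv2.COLOR_RGB2GRAY)
s=g[150:330:5,200:440:5]
for r in s: print(''.join('%3d'%(v//3) for v in r))
E
```

```text
clock: 14.85
eef_pos: [0.5686, 0.0741, 0.2623]
tool_rot: [0.048, 0.999, -0.0, 0.0]
ft_force: [0.7, 0.1, -2.4]
grip_width: 0.0366
grasp_force: 40.7
clock: 15.35
eef_pos: [0.5692, -0.0763, 0.2623]
tool_rot: [0.047, 0.999, -0.0, 0.0]
ft_force: [0.4, 0.4, -3.0]
grip_width: 0.0368
grasp_force: 40.7
clock: 16.48
eef_pos: [0.5688, -0.2235, 0.2621]
tool_rot: [0.046, 0.999, 0.0, 0.0]
ft_force: [-0.4, -0.2, -2.7]
grip_width: 0.0368
grasp_force: 40.7
[ 0.5688 -0.2235  0.2621] [0.0464 0.9989 0.     0.    ] [-0.445  -0.1779 -2.6763] [-0.3744  0.4654  0.3515  1.4569  0.0001 -0.2816] 16.475
wrist ring [([0.5673, -0.2321, 0.2548], 0.61), ([0.5717, -0.222, 0.1967], 0.3)]
wrist ring_eye_l [([0.5674, -0.2507, 0.1322], 0.7), ([0.5706, -0.1999, 0.1296], 0.43)]
wrist washer_top [([0.5786, -0.2279, 0.0636], 0.69)]
wrist turntable [([0.5718, -0.2219, 0.0016], 0.81)]
wrist pliers [([0.5747, -0.224, 0.1955], 0.72)]
wrist pliers_tip [([0.4647, 0.1013, -0.0013], 0.96), ([0.7061, -0.0398, 0.004], 0.55)]
side ring [([0.5755, -0.228, 0.1395], 0.64)]
side ring_eye_l [([0.5633, -0.25, 0.1347], 0.46), ([0.5708, -0.19
[... 5462 characters left out ...]
 11 11 14 29 29  7  6  5  4  4  4 20 67 67 67 67 68 68 68 67  4  5  4  5  5  6 29 29 29 11 11 57 67 68 67 68 68 68 68 68
 68 68 68 67 68 67 68 55 13 13 29 29 28  6  6  4  4  4  4 68 68 68 68 68 68 68 68 68  4  4  5  4  4  5 11 29 29 15 13 13 67 68 67 68 67 67 67 67
 68 68 68 68 68 64 65  8  8  7 29 29 29  7  6  4  5  4  5 67 68 68 68 68 67 67 67 67  4  5  4  5  6  6  6 29 29 29  7  8 58 68 67 68 67 68 68 68
 67 67 68 37 36 35 29  8  8 23 29 28  9  6  6  4  5  3  4  4 68 68 68 68 68 68 68 68  4  4  4  5  4  6  6 29 29 28  8  7  8 68 67 68 67 68 68 68
 67 68 44 34 35 27  7  7  8  7 19 40 10  6  6  4  5  5  5  4 67 68 67 68 68 68 68 65  4  4  5  5  4  6  8 37 40  8  8  7  8  8 67 68 68 68 68 68
```

```bash
cat > circ.py <<'E'
from h import *
from scipy.optimize import least_squares
from scipy.ndimage import map_coordinates,gaussian_filter1d
def proj(P,X):
    r=R.from_quat(P['attitude']).inv()
    return cv2.projectPoints((np.atleast_2d(X)-P['eye'])[:,None],r.as_rotvec(),np.zeros(3),P['camera_matrix'],np.array([P['k1'],0,0,0,0.]))[0][:,0]
def edges(P,g,c,z,r0,dr,angs,sign):
    rr=np.arange(r0-dr,r0+dr,.00025);uv=[];s=[]
    for a in angs:
        X=np.c_[c[0]+rr*np.cos(a),c[1]+rr*np.sin(a),np.full(len(rr),z)]
        p=proj(P,X);v=map_coordinates(g,[p[:,1],p[:,0]],order=1,mode='nearest')
        d=sign*np.gradient(gaussian_filter1d(v,3));i=np.argmax(d);uv.append(p[i]);s.append(d[i])
    return np.array(uv),np.array(s)
def fit(P,uv,r,z0,c0,freez):
    def f(p):
        X=onz(P,uv,p[2] if freez else z0);return np.hypot(X[:,0]-p[0],X[:,1]-p[1])-r
    q=least_squares(f,[c0[0],c0[1]]+([z0] if freez else []),loss='soft_l1',f_scale=.0005)
    return q.x,np.median(abs(f(q.x)))
E
python3 - <<'E'
from circ import *
D=np.load('t1.npz');P={k:D[k] for k in D if k!='im'};P['k1']=float(P['k1'])
g=cv2.cvtColor(D['im'],cv2.COLOR_RGB2GRAY).astype(float)
dg=np.pi/180
for name,z,r,dr,angs,sg,th in [('disc',.004,.112,.02,np.r_[60:300:3]*dg,1,3),('washer',.0635,.031,.006,np.r_[110:250:4]*dg,-1,1.5),('rim',.088,.069,.006,np.r_[100:260:4]*dg,1,.3),('rim-',.088,.069,.006,np.r_[100:260:4]*dg,-1,.3)]:
    c=np.array([.5745,-.2252])
    for _ in range(3):
        uv,s=edges(P,g,c,z,r,dr,angs,sg);k=s>th
        x,res=fit(P,uv[k],r,z,c,False);c=x[:2]
    xz,rz=fit(P,uv[k],r,z,c,True)
    print(name,k.sum(),x*1e3,res*1e3,'free z',xz*1e3,rz*1e3)
E
```

```text
disc 80 [ 573.012  -225.9906] 1.379514430445969 free z [ 574.3516 -225.8322   13.8653] 0.14107391626084348
washer 35 [ 570.4887 -225.5417] 0.00836937282847755 free z [ 570.1254 -225.4726   66.7511] 0.06239719088749554
rim 40 [ 579.406  -227.0455] 0.630693860445751 free z [ 579.6116 -226.9114   71.3202] 0.1442180005455998
rim- 18 [ 575.4631 -226.7365] 0.23615416634876346 free z [ 575.6543 -226.2435   80.3496] 0.13934661047472485
```

```bash
python3 - <<'E'
from circ import *
D=np.load('t1.npz');P={k:D[k] for k in D if k!='im'};P['k1']=float(P['k1'])
im=D['im'];g=cv2.cvtColor(im,cv2.COLOR_RGB2GRAY)
c=np.array([.5744,-.2258])
for z,r in [(.0565,.031),(.0635,.031),(.0705,.031),(.088,.069),(.073,.015),(.08,.015),(.087,.015)]:
    print(z,r,proj(P,[[c[0]-r,c[1],z],[c[0],c[1]-r,z],[c[0],c[1]+r,z],[c[0],c[1],z]]).round(1).tolist())
print('pins',proj(P,[[.5688,-.2235,.137]]),P['eye'])
for y in range(180,262,2): print(y,''.join('%3d'%(v//3) for v in g[y,272:360:2]))
E
```

```text
0.0565 0.031 [[311.9, 187.9], [283.6, 222.2], [346.5, 216.5], [315.0, 219.4]]
0.0635 0.031 [[311.8, 189.0], [282.9, 224.0], [347.1, 218.2], [314.9, 221.1]]
0.0705 0.031 [[311.7, 190.1], [282.2, 225.8], [347.7, 219.8], [314.9, 222.8]]
0.088 0.069 [[307.1, 148.4], [238.5, 234.4], [392.0, 220.6], [314.8, 227.5]]
0.073 0.015 [[313.4, 207.7], [298.9, 224.9], [330.9, 222.0], [314.9, 223.5]]
0.08 0.015 [[313.3, 209.3], [298.6, 226.8], [331.2, 223.8], [314.9, 225.3]]
0.087 0.015 [[313.2, 210.9], [298.2, 228.7], [331.5, 225.7], [314.8, 227.2]]
pins [[316.9263 236.6288]] [ 0.4971 -0.2174  0.3843]
180   5  5  6  6  6  5  5  6  5  6  6  6  6  7  6  5  5  5  7  7  8  8 11 12  7  7  6  5  5  6  6  6  5  5  6  9  9  9  8  9  9  9  8  7
182   6  6  6  6  6  6  6  6  5  6  6  6  5  5  6  7  9  8  8  9  8  8  8 13  8  9  8  8  7  6  5  6  6  6  6  9  9  9  9  9  8  9  9  8
184   6  5  6  6  6  5  5  5  6  6  6  5  7  8  8  8  9  8  8 11 15 15 15 12 11  8  9  9  8  8  7  7  5  6  7  9  9  9  9  9  9  9  9  9
186   7  6  6  6  6  6  6  6  7  6  5  8  8  9  8  8 15 26 30 34 35 36 36 34 34 30 24 19  8  8 
[... 4410 characters left out ...]
 30 30 30 30 49
252  12 29 28 29 29 29 28 28 28 28 27 11 14 23 26 26 26 26 20 16 13 13 13 12 13 16 21 26 27 26 25 20 11 19 27 28 28 29 29 30 30 29 38 43
254  26 27 26 27 27 27 27 26 27 26 26 23 26 26 26 26 26 19 13 13 13 13 13 13 13 14 14 26 26 26 26 26 26 26 28 28 29 29 30 30 30 29 11  5
256  30 30 30 30 30 29 29 29 29 29 27 27 27 27 27 26 26 15 15 15 15 15 15 15 15 16 16 20 26 26 26 26 26 26 28 28 28 28 29 29 29 25  9  5
258  35 35 35 35 35 35 34 34 34 34 30 27 27 27 27 27 27 26 21 18 18 19 18 19 19 20 23 26 27 27 27 27 27 28 28 28 28 28 28 28 27 28 28 27
260  37 37 37 37 37 37 37 37 37 37 29 29 28 26 27 27 27 27 27 27 27 26 26 26 27 27 27 27 27 27 27 27 29 31 32 32 32 32 31 31 31 31 30 30
```

The disc fit (224 mm, 0.14 mm residual) puts the shaft axis at (0.5744,−0.2258). The shaft end's edges in the pixels (top 209, left 298.5, right 332) agree with that at about 80 mm. Align and come down to just above.

```bash
python3 -m creep '0.42 0.003 -0.012 0.1 0;0.42 0.003 -0.012 0.22 0;0.42 0.003 -0.012 0.3 0;0.42 0.003 -0.012 0.3 0;0.42 0.003 -0.012 0.3 0;0.42 0.003 -0.012 0.3 0;0.42 0.003 -0.012 0.3 0'
python3 - <<'E'
from circ import *
o=telemetry.get_obs();print(o['eef_pos'],o['tool_rot'],o['ft_force'],o['clock'])
P=camera_params('wrist');im=camera('wrist');np.savez('t2.npz',im=im,**P)
g=cv2.cvtColor(im,cv2.COLOR_RGB2GRAY)
c=np.array([.5744,-.2258])
for z,r in [(.073,.015),(.08,.015),(.087,.015),(.08,.0165)]:
    print(z,r,proj(P,[[c[0]-r,c[1],z],[c[0],c[1]-r,z],[c[0],c[1]+r,z],[c[0],c[1],z]]).round(1).tolist())
e=o['eef_pos'];print('pins',proj(P,[[e[0],e[1],e[2]-.12]]))
for y in range(192,262,2): print(y,''.join('%3d'%(v//3) for v in g[y,266:366:2]))
E
```

```text
clock: 18.4
eef_pos: [0.5684, -0.2262, 0.2177]
tool_rot: [0.047, 0.999, -0.0, 0.001]
ft_force: [0.2, -0.0, -2.4]
grip_width: 0.0367
grasp_force: 40.7
[ 0.5684 -0.2262  0.2177] [ 0.0471  0.9989 -0.0002  0.0007] [ 0.2105 -0.0497 -2.3902] 18.4
0.073 0.015 [[316.5, 218.9], [299.8, 238.5], [336.7, 235.2], [318.2, 236.8]]
0.08 0.015 [[316.5, 220.9], [299.4, 241.0], [337.2, 237.6], [318.3, 239.3]]
0.087 0.015 [[316.5, 223.1], [299.0, 243.7], [337.7, 240.2], [318.3, 241.9]]
0.08 0.0165 [[316.3, 219.1], [297.5, 241.2], [339.1, 237.4], [318.3, 239.3]]
pins [[317.0495 238.4892]]
192   6  6  6  6  6  6  7  6  6  6  6  6  7  5  6  8  8  8  8  8  9  9 16 24 26 27 28 28 26 25 23 11  8  8  8  9  8  8  6  5  7  7  6  6 10  9  9  9  9  9
194   6  6  6  6  5  6  6  6  6  6  7  6  4  7  8  8  9  8  9 25 28 34 35 38 39 40 41 41 39 38 35 36 30 20  8  8  9  9  8  6  5  6  6  6  9  9 10  9  9  9
196   7  6  6  6  6  6  6  6  6  6  6  6  8  9  9  8  8 25 33 35 41 44 45 45 42 44 43 43 45 46 45 44 42 37 33 25  9  8  9  9  8  5  6  8  9  9  9  9  9  9
198   6  6  7  6  6  6  6  6  6  6  5  7  8  8  8 16 32 38 4
[... 4199 characters left out ...]
14 13 13 13 13 15 22 27 27 27 28 48 56 44 28 29 29 30 30 31 31 30 39 45  9  9  9
254  10 23 28 28 27 27 28 27 28 27 28 28 28 27 31 27 27 27 27 27 20 14 14 14 14 14 14 13 14 14 27 27 27 26 26 27 27 29 29 29 30 31 31 30 30 13  9  9  9  9
256  26 32 32 32 31 31 31 31 30 30 30 30 30 28 27 27 28 27 27 27 18 15 16 15 15 16 16 16 16 17 21 27 27 26 27 27 27 28 29 28 29 30 30 29 28 11  9  9  9  9
258  35 36 37 36 36 36 36 36 36 35 35 35 35 30 28 28 28 28 28 28 26 21 19 18 19 19 20 19 21 24 27 28 27 27 27 27 28 29 29 29 29 29 29 28 29 29 28 28 28 26
260  37 38 38 38 38 38 38 38 38 38 38 38 38 30 30 29 27 27 27 27 28 27 27 28 27 26 27 28 28 28 28 28 28 28 28 30 32 33 33 33 33 33 32 32 32 31 31 31 31 31
```

The pixels give the shaft column ≈318, and the jaws' and ring's middle ≈315.4 (jaw edges 271/359). So the ring sits about 1.8 mm short in tool y. Correct that, then down in small steps with force readings.

```bash
python3 -m creep '0.42 0.003 0.012 0.02 0;0.42 0.003 0.012 0.04 0;0.42 0.003 0.012 0.04 0;0.42 0.003 0.012 0.04 0'; python3 -m creep '0.42 0 0 0.013 0;0.42 0 0 0.026 0;0.42 0 0 0.026 0'; python3 -m creep '0.42 0 0 0.013 0;0.42 0 0 0.02 0;0.42 0 0 0.02 0'
```

```text
clock: 18.95
eef_pos: [0.5677, -0.2243, 0.2109]
tool_rot: [0.047, 0.999, 0.0, -0.0]
ft_force: [-0.2, -0.2, -2.9]
grip_width: 0.0366
grasp_force: 40.7
clock: 19.32
eef_pos: [0.5676, -0.2242, 0.2068]
tool_rot: [0.047, 0.999, 0.0, -0.0]
ft_force: [0.3, 0.1, -2.2]
grip_width: 0.0368
grasp_force: 40.7
clock: 19.7
eef_pos: [0.5677, -0.2243, 0.2039]
tool_rot: [0.047, 0.999, 0.0, -0.0]
ft_force: [-0.1, -0.0, -3.6]
grip_width: 0.0369
grasp_force: 40.7
```

```bash
python3 -m creep '0.42 -0.004 0 0.01 0;0.42 -0.004 0 0.014 0;0.42 -0.004 0 0.014 0'; python3 -m creep '0.42 0 0 0.01 0;0.42 0 0 0.014 0;0.42 0 0 0.014 0'
```

```text
clock: 20.08
eef_pos: [0.5683, -0.2243, 0.2019]
tool_rot: [0.047, 0.999, 0.0, -0.0]
ft_force: [0.3, -0.8, -2.2]
grip_width: 0.0368
grasp_force: 40.7
clock: 20.45
eef_pos: [0.5683, -0.2243, 0.1998]
tool_rot: [0.047, 0.999, 0.0, -0.0]
ft_force: [0.1, 0.1, -3.0]
grip_width: 0.0365
grasp_force: 40.7
```

```bash
python3 -m creep '0.42 0 0 0.01 0;0.42 0 0 0.014 0;0.42 0 0 0.014 0'; python3 - <<'E'
from circ import *
o=telemetry.get_obs();print(o['eef_pos'],o['ft_force'],o['ft_torque'],o['clock'])
P=camera_params('wrist');im=camera('wrist');np.savez('t3.npz',im=im,**P)
g=cv2.cvtColor(im,cv2.COLOR_RGB2GRAY)
c=np.array([.5744,-.2258])
for z,r in [(.073,.015),(.08,.015),(.08,.0165)]:
    print(z,r,proj(P,[[c[0]-r,c[1],z],[c[0],c[1]-r,z],[c[0],c[1]+r,z],[c[0],c[1],z]]).round(1).tolist())
e=o['eef_pos'];print('pins',proj(P,[[e[0],e[1],e[2]-.12]]))
for y in range(204,262,2): print(y,''.join('%3d'%(v//3) for v in g[y,266:366:2]))
E
```

```text
clock: 20.82
eef_pos: [0.5683, -0.2243, 0.1977]
tool_rot: [0.047, 0.999, 0.0, -0.0]
ft_force: [-0.0, 0.2, -2.4]
grip_width: 0.0364
grasp_force: 40.7
[ 0.5683 -0.2243  0.1977] [-0.0267  0.1945 -2.4081] [ 0.0392  0.0462 -0.0118] 20.825
0.073 0.015 [[313.9, 225.6], [296.0, 246.6], [335.6, 243.0], [315.8, 244.8]]
0.08 0.015 [[313.8, 228.0], [295.5, 249.5], [336.1, 245.8], [315.8, 247.7]]
0.08 0.0165 [[313.6, 226.0], [293.5, 249.7], [338.1, 245.7], [315.8, 247.7]]
pins [[316.9505 238.6436]]
204   7  7  6  7  7  7  7  6  8  9  8  9 12 29 36 44 48 46 42 39 43 42 41 42 42 42 42 43 42 42 42 40 45 45 46 41 35 26  9  9  9  9  6  6  7  6 10 10 10 10
206   7  6  7  7  7  8  6  7  9  8  9 17 35 42 47 46 43 43 41 42 41 42 42 41 42 41 42 42 41 42 40 42 42 40 41 48 46 39 28  9  9  8  9  7  5  7 10 10 10 10
208   7  6  7  7  7  6  6  9  8  9 17 35 45 47 40 41 42 41 41 42 42 42 41 42 42 41 42 42 42 42 42 41 42 41 42 40 44 48 41 31  9  8  8  9  6  6 11 10 10 10
210   6  7  6  7  7  6  8  8  9 12 35 46 44 39 40 41 42 42 42 41 42 41 41 42 42 42 42 42 42 42 42 42 41 42 41 42 41 44 48 42 29  9  8  9  8  6 1
[... 3185 characters left out ...]
14 14 14 14 14 16 24 29 29 28 34 51 36 34 29 30 31 31 32 33 32 31 41 47 12 10 10
254  11 24 29 29 29 29 29 29 29 29 29 29 29 29 28 28 28 28 28 28 21 14 14 15 15 15 15 14 15 15 28 28 28 28 28 28 29 30 31 31 32 32 33 32 32 17 12 11 10 10
256  28 34 34 33 33 33 32 32 32 32 31 31 31 30 29 29 29 29 29 29 19 16 17 16 16 17 17 17 17 17 22 28 28 28 28 28 28 30 30 30 30 31 31 31 28 15 12 10 10 10
258  36 38 38 38 38 37 38 38 37 37 37 37 36 32 29 29 29 29 29 29 28 24 20 20 20 21 21 20 22 25 29 29 29 29 29 29 30 30 30 30 30 30 30 30 30 30 30 30 29 28
260  39 40 40 40 40 40 40 40 40 40 40 40 40 32 31 30 29 29 29 29 29 29 29 29 28 28 28 29 29 29 29 29 29 29 29 31 34 35 35 35 35 34 34 33 33 33 33 33 33 32
```

```bash
python3 - <<'E'
from circ import *
for f in ['t1','t2','t3']:
    D=np.load(f+'.npz');P={k:D[k] for k in D if k!='im'};P['k1']=float(P['k1'])
    g=cv2.cvtColor(D['im'],cv2.COLOR_RGB2GRAY).astype(float)
    for z in [.073,.08,.087]:
        c=np.array([.5752,-.2258])
        for _ in range(4):
            A=np.r_[120:240:3]*np.pi/180
            uv,s=edges(P,g,c,z,.0152,.0022,A,-1);k=s>.5
            X=onz(P,uv[k],z)
            q=least_squares(lambda p:np.hypot(X[:,0]-p[0],X[:,1]-p[1])-p[2],[*c,.015],loss='soft_l1',f_scale=.0003);c=q.x[:2]
        print(f,z,k.sum(),q.x*1e3,np.median(abs(q.fun))*1e3)
    A=np.r_[95:265:3]*np.pi/180;c=np.array([.5744,-.2258]);z=.0139
    for _ in range(3):
        uv,s=edges(P,g,c,z,.112,.01,A,1);k=s>3;x,r=fit(P,uv[k],.112,z,c,False);c=x[:2]
    print('disc',k.sum(),x*1e3,r*1e3)
E
```

```text
t1 0.073 40 [ 575.0676 -225.9399   15.0013] 0.01078218522582771
t1 0.08 40 [ 573.3897 -225.754    14.7405] 0.01154446007585637
t1 0.087 40 [ 571.793  -225.5787   14.5356] 0.07556371081959748
disc 57 [ 574.2963 -225.8476] 0.21709314825379966
t2 0.073 40 [ 576.0671 -226.0242   15.6677] 0.016827578480137564
t2 0.08 40 [ 573.9995 -225.8707   15.3129] 0.01309494071131869
t2 0.087 40 [ 572.1082 -225.7627   15.0641] 0.07041928898385286
disc 57 [ 574.177  -225.8769] 0.22889449997487432
t3 0.073 40 [ 576.1607 -226.1332   15.5694] 0.043492071341470935
t3 0.08 40 [ 573.8075 -225.9484   15.1193] 0.09316485833183591
t3 0.087 40 [ 571.5289 -225.6279   14.6616] 0.07004625798189956
disc 57 [ 574.2171 -225.8771] 0.009841172350130711
```

Three pictures agree on the shaft at (0.574,−0.2259), end ≈79 mm. The ring's underside is already below it at ≈73 mm with no contact. Continue down by feel.

```bash
python3 -m creep '0.42 0 0 0.014 0;0.42 0 0 0.02 0;0.42 0 0 0.02 0'; python3 -m creep '0.42 0 0 0.01 0;0.42 0 0 0.014 0;0.42 0 0 0.014 0';python3 -m creep '0.42 0 0 0.01 0;0.42 0 0 0.014 0;0.42 0 0 0.014 0'
```

```text
clock: 21.25
eef_pos: [0.5682, -0.2243, 0.1946]
tool_rot: [0.047, 0.999, 0.0, -0.0]
ft_force: [0.8, 0.7, -2.8]
grip_width: 0.0365
grasp_force: 40.7
clock: 21.62
eef_pos: [0.5683, -0.2243, 0.1926]
tool_rot: [0.047, 0.999, 0.0, -0.0]
ft_force: [0.4, 0.6, -2.9]
grip_width: 0.0367
grasp_force: 40.7
clock: 22.0
eef_pos: [0.5683, -0.2243, 0.1905]
tool_rot: [0.047, 0.999, 0.0, -0.0]
ft_force: [0.4, -0.3, -2.9]
grip_width: 0.0365
grasp_force: 40.7
```

```bash
for i in 1; do :; done; python3 -m creep '0.42 0 0 0.01 0;0.42 0 0 0.01 0;0.42 0 0 0.01 0'; python3 -m creep '0.42 0 0 0.01 0;0.42 0 0 0.01 0;0.42 0 0 0.01 0'
```

```text
clock: 22.38
eef_pos: [0.5684, -0.2244, 0.1893]
tool_rot: [0.047, 0.999, -0.0, 0.0]
ft_force: [-0.2, -0.3, -1.8]
grip_width: 0.037
grasp_force: 40.8
clock: 22.75
eef_pos: [0.5685, -0.2244, 0.1878]
tool_rot: [0.047, 0.999, -0.0, 0.0]
ft_force: [0.5, -0.8, -1.0]
grip_width: 0.0368
grasp_force: 40.8
```

```bash
python3 -m creep '0.42 0 0 0.01 0;0.42 0 0 0.01 0;0.42 0 0 0.01 0'; python3 -m creep '0.42 0 0 0.007 0;0.42 0 0 0.007 0;0.42 0 0 0.007 0'
```

```text
clock: 23.12
eef_pos: [0.5685, -0.2244, 0.1863]
tool_rot: [0.047, 0.999, -0.0, 0.0]
ft_force: [-0.3, -0.4, 0.9]
grip_width: 0.0369
grasp_force: 40.9
clock: 23.5
eef_pos: [0.5686, -0.2245, 0.1856]
tool_rot: [0.047, 0.999, -0.0, 0.0]
ft_force: [-0.8, -0.1, 3.9]
grip_width: 0.0368
grasp_force: 41.2
```

The feel is clear: 1→4 N over about 3.5 mm, then stiff at TCP ≈0.186. The washer is flat at roughly 6.6 N. Now let the ring close in stages, moving toward the gap and keeping light pressure.

```bash
python3 -m creep '0.45 0.003 0 0.003 0;0.47 0.008 0 0.005 0;0.49 0.014 0 0.006 0;0.49 0.016 0 0.006 0'
```

```text
clock: 24.0
eef_pos: [0.5669, -0.224, 0.1852]
tool_rot: [0.047, 0.999, 0.0, 0.001]
ft_force: [1.8, 0.2, 6.6]
grip_width: 0.0422
grasp_force: 14.7
```

```bash
python3 -m creep '0.51 0.006 0 0.001 0;0.53 0.012 0 0.002 0;0.55 0.018 0 0.003 0;0.55 0.018 0 0.003 0'
```

```text
clock: 24.5
eef_pos: [0.5638, -0.224, 0.1845]
tool_rot: [0.047, 0.999, -0.0, 0.001]
ft_force: [0.9, 0.6, 5.8]
grip_width: 0.047
grasp_force: 6.5
```

```bash
python3 -m creep '0.57 0.006 0 0.001 0;0.59 0.012 0 0.002 0;0.61 0.017 0 0.003 0;0.62 0.018 0 0.003 0;0.62 0.018 0 0.003 0'; python3 - <<'E'
from circ import *
o=telemetry.get_obs();print(o['eef_pos'],o['ft_force'],o['clock'])
P=camera_params('wrist');im=camera('wrist');np.savez('t4.npz',im=im,**P)
for t in ['ring','ring_eye_l','pliers']:
    print(t,[(np.round(d['at'],4).tolist(),round(d['conf'],2)) for d in spot_point(t,'wrist')])
g=cv2.cvtColor(im,cv2.COLOR_RGB2GRAY)
e=o['eef_pos'];print('pins',proj(P,[[e[0],e[1],e[2]-.125]]),'shaft',proj(P,[[.5742,-.2259,.079]]))
for y in range(220,266,2): print(y,''.join('%3d'%(v//3) for v in g[y,266:366:2]))
E
```

```text
clock: 25.12
eef_pos: [0.5605, -0.2238, 0.1831]
tool_rot: [0.047, 0.999, -0.0, -0.0]
ft_force: [0.3, -1.2, 2.6]
grip_width: 0.0532
grasp_force: 7.8
[ 0.5605 -0.2238  0.1831] [ 0.3088 -1.1887  2.5714] 25.125
ring []
ring_eye_l [([0.5651, -0.2463, 0.0581], 0.66), ([0.5711, -0.2058, 0.0546], 0.52)]
pliers [([0.5658, -0.2222, 0.1222], 0.67)]
pins [[317.0494 236.7983]] shaft [[315.9761 264.0087]]
220   6  7  7  7  7  6  6  8  9  8  9 29 36 43 48 40 42 40 41 41 41 42 41 41 42 41 42 42 41 42 41 42 41 42 41 41 48 43 36 28  9  9  9  9  7  6  7  7  7 10
222   7  7  7  8  6  5  9  8  8  9 29 38 47 44 42 41 42 41 42 42 42 42 41 42 42 41 42 42 41 42 42 41 42 41 40 42 40 44 46 37 28  9  9  8  8  5  6  7  7 10
224   6  7  7  7  5  8  8  8  8 28 38 46 40 41 41 41 41 42 40 42 42 41 41 42 42 41 42 42 41 42 42 41 42 42 41 42 41 37 41 47 39 28  8  8  8  8  6  7  8  9
226   7  7  7  6  7  8  9  9 23 37 47 42 41 42 41 42 41 42 41 41 41 41 41 42 42 41 42 41 41 41 42 41 40 42 42 42 41 42 41 42 47 38 26  8  9  8  6  7 11 10
228   7  7  7  5  8  9  8 13 36 47 43 39 42 41 42 41 41 41 42 41 41 42 42 42 42 41 41
[... 2159 characters left out ...]
56 54 54 63 64 63 63 62 62 62 42 42 37 28 29 30 30 30 31 34 64 62 63 56 15 14  9
258  13  9 14 14 38 39 41 41 46 29 30 30 30 30 29 29 42 42 42 38 35 35 43 45 38 37 39 45 45 50 50 52 58 63 63 44 29 29 30 30 30 31 36 62 62 60 40 14 14  9
260  11 13 13 14 26 61 61 61 55 29 30 30 30 30 30 28 35 31 28 28 28 24 17 14 14 14 13 14 16 22 28 28 28 34 45 33 29 30 30 30 31 31 47 62 62 53 40 14 14 12
262  11 14 11 14 17 68 61 61 61 29 30 30 30 30 29 27 28 27 27 27 25 14 14 14 14 15 14 14 14 14 19 27 27 27 27 27 28 30 30 30 31 30 57 62 62 62 19 15 13 12
264  24 28 28 28 29 29 29 28 28 29 29 29 29 27 28 27 27 28 28 28 19 16 17 16 17 17 17 17 17 18 17 27 28 28 27 28 27 28 29 29 29 29 33 33 33 35 26 26 26 26
```

Grip force is back to the empty spring (7.8 N at 53 mm), and in the pixels the ring's arms lie against the shaft (294/338 against 297/336). The ring has closed. Withdraw the pins gently.

```bash
python3 -m creep '0.62 0 0 -0.008 0;0.62 0 0 -0.016 0;0.62 0 0 -0.024 0;0.62 0 0 -0.03 0'; python3 -m creep '0.62 0 0 -0.01 0;0.62 0 0 -0.02 0;0.62 0 0 -0.03 0;0.62 0 0 -0.03 0'
```

```text
clock: 25.82
eef_pos: [0.5602, -0.2232, 0.1873]
tool_rot: [0.047, 0.999, 0.0, -0.001]
ft_force: [0.1, 0.0, -3.0]
grip_width: 0.0528
grasp_force: 7.0
clock: 26.32
eef_pos: [0.5607, -0.2236, 0.1925]
tool_rot: [0.047, 0.999, -0.0, 0.0]
ft_force: [-1.1, -0.0, -1.3]
grip_width: 0.053
grasp_force: 7.0
```

```bash
python3 -m creep '0.62 0 0 -0.1 0;0.62 0 0 -0.3 0;0.62 0 0 -0.5 0;0.62 0 0 -0.55 0;0.62 0 0 -0.55 0;0.62 0 0 -0.55 0;0.62 0 0 -0.55 0;0.62 0 0 -0.55 0'; python3 - <<'E'
from circ import *
o=telemetry.get_obs();print(o['eef_pos'],o['tool_rot'],o['ft_force'],o['clock'])
P=camera_params('wrist');im=camera('wrist');np.savez('t5.npz',im=im,**P)
for c in ['wrist','side','scene']:
  if c!='wrist': camera(c)
  for t in ['ring','ring_eye_l','pliers','pliers_tip']:
    print(c,t,[(np.round(d['at'],4).tolist(),round(d['conf'],2)) for d in spot_point(t,c)])
g=cv2.cvtColor(im,cv2.COLOR_RGB2GRAY)
z=.066
print('ring c/eyes pred',proj(P,[[.574,-.2259,z],[.574-.013*.9955+.0208*.094,-.2259+.013*.094+.0208*.9955,z],[.574-.013*.9955-.0208*.094,-.2259+.013*.094-.0208*.9955,z]]))
for y in range(186,262,2): print(y,''.join('%3d'%(v//3) for v in g[y,270:366:2]))
E
```

```text
clock: 27.32
eef_pos: [0.5603, -0.2235, 0.2739]
tool_rot: [0.047, 0.999, 0.0, -0.001]
ft_force: [-0.2, -0.6, -1.6]
grip_width: 0.0529
grasp_force: 7.0
[ 0.5603 -0.2235  0.2739] [ 0.0471  0.9989  0.0002 -0.0007] [-0.2497 -0.6478 -1.6153] 27.325
wrist ring [([0.5779, -0.2264, 0.0579], 0.73)]
wrist ring_eye_l [([0.5657, -0.2476, 0.0573], 0.65), ([0.5731, -0.2069, 0.0543], 0.55)]
wrist pliers [([0.4685, 0.1037, 0.0453], 0.83), ([0.5693, -0.2244, 0.2139], 0.55)]
wrist pliers_tip [([0.4663, 0.1033, 0.0009], 0.73)]
side ring [([0.5794, -0.2262, 0.0648], 0.59)]
side ring_eye_l [([0.569, -0.1988, 0.0617], 0.37)]
side pliers [([0.4656, 0.1918, 0.0625], 0.88), ([0.5657, -0.2272, 0.2141], 0.75), ([0.4646, 0.1063, 0.0465], 0.59)]
side pliers_tip [([0.4615, 0.1044, 0.0009], 0.89), ([0.5659, -0.2267, 0.1468], 0.71), ([0.468, 0.1953, 0.0001], 0.63)]
scene ring [([0.5789, -0.226, 0.0583], 0.36)]
scene ring_eye_l [([0.5708, -0.2286, -0.0021], 0.39)]
scene pliers [([0.5617, -0.2218, 0.2155], 0.86), ([0.4693, 0.1935, 0.0656], 0.7)]
scene pliers_tip [([0.5664, -0.2235, 0.1508], 0.71)]
ring c/eyes pred [[
[... 5023 characters left out ...]
13 12 19 48 58 56 52 57 57 56 56 57 57 55 57 57 57 46 14 12 12 19 25 26 26 26 27 27  8  8  8  8  7  6  6
254   6  8  9  9  9  9 21 26 26 26 27 26 25 15 13 13 12 15 47 47 56 58 58 57 58 58 56 47 41 13 12 13 12  9 25 26 26 27 27 27 26  8  8  8  7  6  6  5
256   6  6  8  9  8  8 18 26 26 26 27 27 26 23  9 12 13 13 12 14 15 17 21 22 20 17 15 14 13 13 12 10  8 12 25 26 26 27 27 27 25  8  8  8  6  6  5  5
258   6  6  7  7  9  9 13 26 26 26 27 27 26 25  9 14 20 22 25 25 22 19 17 17 17 19 20 25 25 23 20 17 11 21 26 26 27 27 27 27 26  9  8  7  6  5  5  5
260   5  7  6  6  8  9  9 26 27 26 26 26 26 25 25 24 25 25 24 14 12 12 12 13 12 12 12 12 22 25 24 25 25 25 26 27 27 27 27 27 20  8  6  6  5  4  4  4
```

Pixels show the white ring round the shaft, but its eyes sit about 6 rows lower than predicted for a centred ring at that height. I'll measure it properly before leaving.

```bash
python3 - <<'E'
from circ import *
D=np.load('t5.npz');P={k:D[k] for k in D if k!='im'};P['k1']=float(P['k1'])
im=D['im'];g=cv2.cvtColor(im,cv2.COLOR_RGB2GRAY).astype(float)
for z in [.06,.066,.072,.08,.087]:
    c=np.array([.577,-.2258]);out=[]
    for nm,r,sg,A in [('out',.020,-1,np.r_[-60:61:4]),]:
        for _ in range(4):
            uv,s=edges(P,g,c,z,r,.003,A*np.pi/180,sg);k=s>.5
            X=onz(P,uv[k],z);q=least_squares(lambda p:np.hypot(X[:,0]-p[0],X[:,1]-p[1])-p[2],[*c,r],loss='soft_l1',f_scale=.0003);c=q.x[:2]
        out+=[nm,k.sum(),(q.x*1e3).round(2),round(np.median(abs(q.fun))*1e3,3)]
    E=onz(P,[[293.3,221],[338.8,220.3]],z);out+=['eyes',(E.mean(0)[:2]*1e3).round(2),round(np.linalg.norm(E[1]-E[0])*1e3,2)]
    print(z,*out)
c=np.array([.5742,-.2258])
uv,s=edges(P,g,c,.0139,.112,.01,np.r_[95:265:3]*np.pi/180,1);k=s>3;print('disc',k.sum(),fit(P,uv[k],.112,.0139,c,False))
for y in range(206,256,1): print(y,''.join('%4d'%v for v in g[y,284:348:2]))
E
```

```text
0.06 out 9 [ 552.08 -223.24   19.06] 0.384 eyes [ 568.85 -224.94] 45.8
0.066 out 31 [ 578.18 -226.09   20.52] 0.072 eyes [ 567.42 -224.81] 44.98
0.072 out 31 [ 576.39 -225.96   20.26] 0.089 eyes [ 566.   -224.67] 44.17
0.08 out 31 [ 569.73 -225.35   29.4 ] 0.094 eyes [ 564.09 -224.49] 43.08
0.087 out 31 [ 572.48 -225.54   19.22] 0.01 eyes [ 562.42 -224.33] 42.12
disc 57 (array([ 0.5745, -0.2258]), np.float64(0.0001694227876572474))
206   24  24  24 105 126 113 109 113 114 114 113 114 108 113 112 114 113 114 113 113 113 120 174 174 174 175 173 159 132  97  43  42
207   24  22  44 122 117 113 112 114 113 113 112 114 109 114 112 114 114 113 114 113 114 119 175 174 175 175 174 174 149 151  44  42
208   23  22  78 126 109 112 114 113 113 114 113 113 113 107  94  91  90  91  96 112 114 118 175 174 175 174 175 174 168 184  49  43
209   23  24 104 121 105 113 151 151 151 152 150 150 100  81  64  68  68  65  64  94 107 117 175 174 175 174 174 175 175 164  79  43
210   23  27 119 115 109 112 172 173 173 173 174 145  72  74  94  98 100  99  85  66  82 115 175 173 175 175 174 175 157 140 120  42
[... 5285 characters left out ...]
171 173 130  39  46  76  79  79  79
251   79  79  80  81  79  74  37  46 142 177 170 170 161 171 177 184 189 183 172 171 171 171 171 174 135  39  37  48  77  79  79  80
252   80  79  80  80  80  75  40  37  57 146 176 170 156 171 171 170 170 171 171 167 172 171 171 138  42  38  36  57  77  79  80  80
253   79  79  80  80  80  77  39  37  38  63 141 178 169 170 172 171 170 166 171 168 176 166 132  49  38  38  35  69  78  79  81  80
254   80  79  80  81  80  77  47  41  39  37  47 143 142 170 174 174 173 174 174 168 142 123  39  38  40  37  28  75  79  80  81  81
255   79  79  80  81  81  79  57  36  41  39  37  38  64 130 137 137 138 145 137 125  51  38  38  40  37  30  29  75  78  81  80  81
```

The measurements don't fit a ring lying flat and centred; it may be tilted or only partly seated. I'll take a stereo pair from two sideways positions.

```bash
cat > asc.py <<'E'
from circ import *
import sys
def shot(f):
    o=telemetry.get_obs();P=camera_params('wrist');im=camera('wrist');np.savez(f+'.npz',im=im,**P);print(f,o['eef_pos'],o['tool_rot'],o['clock'])
    g=cv2.cvtColor(im,cv2.COLOR_RGB2GRAY);u,v=proj(P,[[.574,-.2259,.07]])[0].astype(int)
    x0=u-42;print('x0',x0)
    for y in range(v-30,v+34,1): print(y,''.join('%3d'%(k//3) for k in g[y,x0:x0+84:2]))
E
python3 -m creep '0.62 -0.1 0.15 -0.02 0;0.62 -0.2 0.3 -0.03 0;0.62 -0.2 0.3 -0.03 0;0.62 -0.2 0.3 -0.03 0;0.62 -0.2 0.3 -0.03 0'; python3 -c "from asc import *; shot('s1')"
python3 -m creep '0.62 0 -0.3 0 0;0.62 0 -0.6 0 0;0.62 0 -0.6 0 0;0.62 0 -0.6 0 0;0.62 0 -0.6 0 0'; python3 -c "from asc import *; shot('s2')"
```

```text
clock: 28.7
eef_pos: [0.5942, -0.1822, 0.2792]
tool_rot: [0.048, 0.999, -0.0, -0.0]
ft_force: [0.3, -0.8, -2.0]
grip_width: 0.0532
grasp_force: 7.0
s1 [ 0.5942 -0.1822  0.2792] [ 0.0475  0.9989 -0.0001 -0.0002] 28.7
x0 228
166   6  6  6  6  6  6  6  6  6  6  8  9  8 13 35 43 41 40 40 40 40 40 40 38 40 40 41 44 43 38 29 14  9  9  9  6  6 10 10  8  9  9
167   6  6  6  6  6  6  6  6  6  6  9  8 11 29 44 40 40 40 40 40 40 40 40 40 40 40 40 38 43 44 36 25  9  8  9  7  5 10  8  8  9  9
168   6  6  6  6  7  7  6  7  5  8  8  8 24 42 43 36 40 40 40 40 40 40 40 40 40 40 40 40 42 40 43 35 17  9  9  9  6  7  6  6  9  9
169   6  6  7  6  6  6  6  7  7  8  8 13 40 43 40 40 40 40 40 40 40 40 40 40 40 40 40 41 41 38 45 42 30 12  9  9  7  5  6  6  8  9
170   6  6  6  6  6  6  6  7  8  8  9 28 45 40 40 40 40 40 40 40 40 40 40 40 40 40 40 40 40 40 41 45 38 23  9  9  9  5  6  6  6  6
171   6  6  6  6  6  6  7  6  8  8 17 40 42 40 40 40 40 40 40 40 40 40 40 40 40 40 40 40 40 40 40 42 44 33 14  9  9  6  5  7  6  6
172   6  7  6  6  6  6  6  6  9  8 32 43 40 40 40 40 40 40 40 40 40 40 40 40 40 40 40 40 40
[... 15410 characters left out ...]
 15 14 14 12  8  9  9  9  9  9  9  9  9  9  8
225   9 10  9 10 10  9 10 10 10 12 11 11 13 15 15 19 40 51 53 54 53 53 51 47 32 14 14 14 14 12 10  9  9  9  9  9  9  9  9  9  9  8
226  10  9  9  9  9 10 10  9  9 10 12 12 11 13 15 14 14 16 25 33 32 32 20 16 14 14 14 14 12 10  9  8  9  9  9  9  9  9  9  9  9  7
227   9  9  9  9  9 10  9  9  9  9 10 12 12 12 13 13 14 14 14 14 14 14 14 14 13 13 14 12 10 10  9  9  9  9  9  9  9  9  9  9  8  6
228   9 10  9 10 10 10 10  9  9  9  9 10 12 13 12 12 12 13 13 13 13 12 14 13 13 12 12 10  9  9  9  9  9  9  9  9  9  9  9  9  7  6
229   9 10  9 10  9 10  9  9  9 10  9  9  9 11 13 12 12 13 13 12 14 12 14 13 13 11 10  9  9  9  9  9  9  9  9  9  9  9  9  8  6  6
```

```bash
cat > tri.py <<'E'
from circ import *
def tri(obs):
    A=np.zeros((3,3));b=np.zeros(3)
    for P,uv in obs:
        d=ray(P,[uv])[0];d/=np.linalg.norm(d);M=np.eye(3)-np.outer(d,d);A+=M;b+=M@P['eye']
    return np.linalg.solve(A,b)
def ld(f):
    D=np.load(f+'.npz');P={k:D[k] for k in D if k!='im'};P['k1']=float(P['k1']);return P,D['im']
E
python3 - <<'E'
from tri import *
P1,i1=ld('s1');P2,i2=ld('s2')
F={'lugL':((248,189),(338,189)),'lugR':((294.3,189),(384.3,189)),'shaft':((269.2,199),(362.6,198.7)),'back':((271.5,220.7),(359.5,219.8))}
for k,(a,b) in F.items(): print(k,tri([(P1,a),(P2,b)])*1e3)
L=[tri([(P1,F[k][0]),(P2,F[k][1])]) for k in('lugL','lugR')];print(np.linalg.norm(L[0]-L[1])*1e3)
for n,P,im in(('s1',P1,i1),('s2',P2,i2)):
    g=cv2.cvtColor(im,cv2.COLOR_RGB2GRAY).astype(float);c=np.array([.5745,-.2258])
    uv,s=edges(P,g,c,.0139,.112,.01,np.r_[95:265:3]*np.pi/180,1);k=s>3;print(n,'disc',k.sum(),fit(P,uv[k],.112,.0139,c,False))
for z in(.062,.066,.07):
    for n,P in(('s1',P1),('s2',P2)):
        print(z,n,[ (onz(P,[F[k][n=='s2']],z)[0,:2]*1e3).round(1).tolist() for k in('lugL','lugR','back')])
E
```

```text
lugL [ 565.0951 -247.5172   65.2601]
lugR [ 569.372  -202.1024   65.3431]
shaft [ 574.4441 -225.7276   79.7756]
back [ 598.4266 -228.4203   66.0368]
45.61589896578331
s1 disc 57 (array([ 0.5743, -0.2262]), np.float64(0.00012333232516291426))
s2 disc 57 (array([ 0.5743, -0.2255]), np.float64(0.0001481839590079942))
0.062 s1 [[565.2, -248.2], [569.7, -202.3], [599.6, -229.1]]
0.062 s2 [[565.9, -247.4], [570.1, -201.5], [599.2, -228.0]]
0.066 s1 [[564.7, -247.3], [569.1, -202.0], [598.7, -228.5]]
0.066 s2 [[565.3, -247.6], [569.4, -202.2], [598.2, -228.4]]
0.07 s1 [[564.2, -246.5], [568.6, -201.7], [597.7, -227.8]]
0.07 s2 [[564.7, -247.8], [568.8, -203.0], [597.2, -228.8]]
```

The stereo settles it. The shaft end is at 79.8 mm and the ring's top at 65.3 mm, level in the groove. But the ring is about 4 mm back (its back edge 24 mm from the axis, eyes only 7 mm), because the pliers slid in the pads while it closed. I'll turn the pliers 90°, squeeze them to the stop for a stiff hold, and push the ring's back home with one pin.

```bash
python3 -m creep '0.62 0.03 0.1 0 0.055;0.62 0.06 0.2 0 0.11;0.62 0.1 0.324 0 0.165;0.62 0.1 0.324 0 0.22;0.62 0.1 0.324 0 0.275;0.58 0.1 0.324 0 0.33;0.52 0.1 0.324 0 0.385;0.46 0.1 0.324 0 0.44;0.42 0.1 0.324 0 0.5;0.42 0.1 0.324 0 0.5;0.42 0.1 0.324 0 0.5;0.42 0.1 0.324 0 0.5'
python3 - <<'E'
from tri import *
o=telemetry.get_obs();print(o['eef_pos'],o['tool_rot'],o['ft_force'],o['joint_pos'],o['clock'])
P=camera_params('wrist');im=camera('wrist');np.savez('r1.npz',im=im,**P)
g=cv2.cvtColor(im,cv2.COLOR_RGB2GRAY)
e=o['eef_pos'];Rm=R.from_quat(o['tool_rot']).as_matrix()
print(Rm[:2])
t=e+Rm@[0,0,.124];print('tip TCP pred',proj(P,[t,t+Rm@[0,.0298,0],t-Rm@[0,.0298,0],t+Rm@[.008,.0298,-.005],t+Rm@[.008,-.0298,-.005]]),'shaft',proj(P,[[.5744,-.2257,.0798]]))
for y in range(196,264,2): print(y,''.join('%3d'%(v//3) for v in g[y,260:372:2]))
for c in ['wrist','side','scene']:
  if c!='wrist': camera(c)
  for n in ['pliers','pliers_tip']:
    print(c,n,[(np.round(d['at'],4).tolist(),round(d['conf'],2)) for d in spot_point(n,c)])
E
```

```text
clock: 30.92
eef_pos: [0.5759, -0.2212, 0.2793]
tool_rot: [0.739, 0.674, 0.0, 0.0]
ft_force: [-0.8, 0.2, -2.0]
grip_width: 0.037
grasp_force: 39.8
[ 0.5759 -0.2212  0.2793] [0.739  0.6737 0.     0.    ] [-0.8382  0.201  -2.01  ] [-0.3667  0.4754  0.4113  1.5067 -0.      1.2965] 30.925
[[ 0.0923  0.9957  0.    ]
 [ 0.9957 -0.0923 -0.    ]]
tip TCP pred [[316.4548 236.5689]
 [356.3103 236.5782]
 [276.5995 236.5622]
 [357.4355 227.9274]
 [275.4779 227.911 ]] shaft [[315.327  219.3321]]
196   6  6  8  9  9  9  9  9  9  9 11  6 14 14 15 61 54 59 59 59 59 62 70 53 59 56 60 69 62 66 68 67 64 60 56 59 59 59 59 59 55 27 14 14  8 10  9  9  8  9  8  9  8  9  6  5
198   6  6  9  8  9  9  9  9  9  9 10 10 14 13 46 52 56 59 59 59 59 51 69 70 63 65 72 73 72 72 73 72 73 73 72 58 57 59 59 59 54 50 14 14 13  9 10  9  9  9  9  9  9  8  6  5
200   6  7  9  9  9  9  9  9  9 10  6 13 13 22 46 59 59 59 59 59 59 58 51 57 71 71 46 44 60 61 58 64 66 71 72 72 66 56 59 56 59 60 28 14 14  7 10  8  9  9  9  8  9  8  7  6
202   6  7  9  9  9  9  9  9  9 10  8 13 14 48 54 59 59 59 59 59 59 56 33 33 45 32 33 33 33 3
[... 5009 characters left out ...]
 18 19 19 19 17 19 24 26 26 27 28 26 26 30 31 30 30 30 27 28 29 25 25 24 24 23 17 10 13
262   7  8  9 35 37 37 37 37 37 37 37 36 37 36 36 36 33 29 27 26 26 26 26 26 26 25 25 24 24 25 24 26 26 26 26 27 27 29 30 29 34 34 30 30 30 30 30 37 37 36 36 35 35 33 29 11
wrist pliers [([0.579, -0.2193, 0.2143], 0.58)]
wrist pliers_tip []
side pliers [([0.5801, -0.2247, 0.2115], 0.76), ([0.4679, 0.1943, 0.0618], 0.74), ([0.4667, 0.1073, 0.0413], 0.67)]
side pliers_tip [([0.5833, -0.2295, 0.1457], 0.96), ([0.4606, 0.1064, -0.0002], 0.78), ([0.4645, 0.1933, -0.001], 0.7)]
scene pliers [([0.5703, -0.2181, 0.2127], 0.65), ([0.4672, 0.1945, 0.0636], 0.64)]
scene pliers_tip [([0.5843, -0.2267, 0.1496], 0.75)]
```

The feet are at columns 276/356 and about 4.3 mm towards −tool x; the shaft's mark is where predicted (315,219). The far pin is behind the ring's back with about 4 mm to spare. Descend and feel for the washer.

```bash
python3 -m creep '0.42 0 0 0.1 0;0.42 0 0 0.3 0;0.42 0 0 0.48 0;0.42 0 0 0.54 0;0.42 0 0 0.55 0;0.42 0 0 0.55 0;0.42 0 0 0.55 0'; python3 -m creep '0.42 0 0 0.01 0;0.42 0 0 0.02 0;0.42 0 0 0.02 0;0.42 0 0 0.02 0'; python3 -m creep '0.42 0 0 0.01 0;0.42 0 0 0.02 0;0.42 0 0 0.02 0'
```

```text
clock: 32.25
eef_pos: [0.5766, -0.2217, 0.1981]
tool_rot: [0.74, 0.673, 0.001, 0.001]
ft_force: [0.2, 0.2, -1.1]
grip_width: 0.0364
grasp_force: 39.9
clock: 32.75
eef_pos: [0.5758, -0.2214, 0.1937]
tool_rot: [0.74, 0.673, -0.0, -0.0]
ft_force: [0.6, 0.2, -1.7]
grip_width: 0.0363
grasp_force: 39.9
clock: 33.12
eef_pos: [0.5757, -0.2214, 0.1905]
tool_rot: [0.74, 0.673, -0.0, -0.0]
ft_force: [0.4, 0.0, -1.6]
grip_width: 0.0369
grasp_force: 39.9
```

```bash
python3 -m creep '0.42 0 0 0.01 0;0.42 0 0 0.014 0;0.42 0 0 0.014 0'; python3 -m creep '0.42 0 0 0.01 0;0.42 0 0 0.01 0;0.42 0 0 0.01 0';  python3 -m creep '0.42 0 0 0.007 0;0.42 0 0 0.007 0;0.42 0 0 0.007 0'
```

```text
clock: 33.5
eef_pos: [0.5758, -0.2214, 0.1886]
tool_rot: [0.74, 0.673, -0.0, -0.0]
ft_force: [-0.4, 0.3, -2.7]
grip_width: 0.0368
grasp_force: 39.9
clock: 33.88
eef_pos: [0.5758, -0.2214, 0.1871]
tool_rot: [0.74, 0.673, -0.0, -0.0]
ft_force: [-0.0, 0.7, -0.2]
grip_width: 0.0366
grasp_force: 39.9
clock: 34.25
eef_pos: [0.5758, -0.2214, 0.1861]
tool_rot: [0.74, 0.673, -0.0, -0.0]
ft_force: [0.4, -0.1, -1.7]
grip_width: 0.0363
grasp_force: 39.9
```

```bash
python3 -m creep '0.42 0 -0.01 0.006 0;0.42 0 -0.02 0.006 0;0.42 0 -0.03 0.006 0;0.42 0 -0.03 0.006 0'; python3 -m creep '0.42 0 -0.007 0 0;0.42 0 -0.013 0 0;0.42 0 -0.013 0 0'
```

```text
clock: 34.75
eef_pos: [0.5715, -0.2211, 0.1857]
tool_rot: [0.74, 0.673, 0.0, 0.0]
ft_force: [0.9, -0.5, -0.4]
grip_width: 0.0365
grasp_force: 40.0
clock: 35.12
eef_pos: [0.5694, -0.2209, 0.1853]
tool_rot: [0.74, 0.673, 0.0, 0.0]
ft_force: [0.8, -0.1, 0.6]
grip_width: 0.0369
grasp_force: 40.0
```

```bash
python3 -m creep '0.42 0 -0.007 0 0;0.42 0 -0.013 0 0;0.42 0 -0.013 0 0'; python3 - <<'E'
from tri import *
o=telemetry.get_obs();P=camera_params('wrist');im=camera('wrist');np.savez('r2.npz',im=im,**P)
print(o['eef_pos'],o['ft_force'])
g=cv2.cvtColor(im,cv2.COLOR_RGB2GRAY)
C=[.5744,-.2257];a=np.array([.9957,-.0923])
f=lambda r,z:[C[0]+r*a[0],C[1]+r*a[1],z]
print(proj(P,[f(20,0)])if 0 else proj(P,[f(0,.0798),f(.020,.0653),f(.0241,.0653),f(-.007,.0653),f(-.013,.0653)]))
for y in range(206,262,2): print(y,''.join('%3d'%(v//3) for v in g[y,250:370:2]))
E
```

```text
clock: 35.5
eef_pos: [0.5684, -0.2208, 0.1855]
tool_rot: [0.74, 0.673, 0.001, 0.001]
ft_force: [5.5, -0.2, -0.7]
grip_width: 0.0367
grasp_force: 39.9
[ 0.5684 -0.2208  0.1855] [ 5.5451 -0.2074 -0.6846]
[[325.3663 249.8017]
 [351.8342 243.5613]
 [357.3588 243.5491]
 [315.3795 243.6373]
 [307.2717 243.6531]]
206   6  6  7  6  8  9 10  9 10 10 10 10 10 10 10 10 11  8  6 13 15 14 15 20 35 48 51 59 49 43 56 61 61 62 61 62 61 61 62 61 61 61 61 62 61 62 57 52 68 57 41 21 14 14 15 14  7 10 11 10
208   7  7  7  7  8 10  9 10 10 10 10  9 10  9 10 10 11  6 13 14 15 14 21 38 58 46 58 71 74 70 65 48 61 61 61 62 61 61 62 61 61 61 61 61 61 61 55 61 62 49 64 44 25 14 14 14 13  8 12 10
210   6  7  7  7  9 10 10 10 10 10 10 10 10 10 10 12  7  9 14 15 15 14 40 58 46 69 74 73 70 73 74 71 48 61 61 61 61 61 62 61 61 62 61 61 61 61 61 61 61 59 64 57 46 24 14 14 14 12  8 11
212   7  7  6  8 10 10 10 10 10 10 10 10 10 10 10  8  7 14 14 15 12 37 62 62 66 74 67 59 61 58 65 73 72 61 61 61 61 61 62 61 61 62 61 61 62 61 61 61 61 59 61 57 66 47 19 14 14 14  9  9
214   6  6  7  8 10 10 10 10 10 10 10 10 10 10 12  6
[... 3687 characters left out ...]
6 38 32 32 32 31 30 29 30 29 28 36 41 41 35 29 30 28 27 25 22 17 17 17 19 22 28 30 31 31 37 41 42 42 32 30 30 31 30 30 32 32 30 34 36 42 31  8  7
256   5  5  5  7  6  6  6  7  7  7 17 22 32 29 30 30 30 29 28 29 28 29 28 35 27 27 27 27 27 17 14 14 14 14 14 13 14 14 26 29 30 30 30 31 36 28 29 30 30 31 31 31 31 30 37 36 43 10  7  8
258   5  5  5  6  7  6  7  7 10 28 31 31 30 30 30 30 29 29 29 29 29 29 28 28 27 27 27 27 25 16 15 15 15 15 15 15 15 16 19 28 29 30 30 30 30 29 29 30 30 31 31 31 30 32 41 39 31  7  8  8
260   5  5  5  6  7  7  7  7 31 36 37 36 36 36 35 35 35 35 34 34 34 33 28 28 28 28 28 28 28 22 19 19 20 20 20 20 19 19 25 28 30 30 30 30 31 30 29 29 29 29 29 29 31 31 35 33 26 24 19  8
```

The ring has moved home: lug column 307 (307.3 predicted for closed and centred), back edge column 351.5 (351.8 predicted), and the force shows it seated. Back off, lift, and verify with another stereo pair.

```bash
python3 -m creep '0.42 0 0.02 0 0;0.42 0 0.035 -0.03 0;0.42 0 0.035 -0.2 0;0.42 0 0.035 -0.45 0;0.42 0 0.035 -0.65 0;0.42 0 0.035 -0.65 0'; python3 -m creep '0.45 -0.1 0.15 0 -0.05;0.5 -0.2 0.25 0 -0.1;0.56 -0.25 0.25 0 -0.15;0.62 -0.25 0.25 0 -0.2;0.62 -0.25 0.25 0 -0.2;0.62 -0.25 0.25 0 -0.2;0.62 -0.25 0.25 0 -0.2'; python3 -c "from asc import *; shot('v1')"
```

```text
clock: 36.3
eef_pos: [0.5731, -0.2215, 0.2847]
tool_rot: [0.74, 0.673, 0.0, 0.001]
ft_force: [0.3, -0.2, -2.6]
grip_width: 0.0365
grasp_force: 40.1
clock: 37.17
eef_pos: [0.6063, -0.2618, 0.2822]
tool_rot: [0.496, 0.868, -0.0, -0.0]
ft_force: [0.4, -0.2, -1.0]
grip_width: 0.0528
grasp_force: 7.0
v1 [ 0.6063 -0.2618  0.2822] [ 0.4959  0.8684 -0.0001 -0.0005] 37.175
x0 264
133  10 10 10 10 10 10 10 11 11 10 16 17 17 24 58 54 62 64 64 56 75 63 47 55 74 70 64 65 68 63 28 17 18 17 13  9 11  9 10 10 10  9
134  10 10 10 10 10 10 10 12  9 15 17 17 13 51 67 62 64 58 64 68 74 58 62 44 69 75 64 64 65 70 58 21 18 17 17  8 11 10  9  9 10  9
135  10 10 10 11 10 10 10 11  9 17 17 17 35 67 60 64 64 63 63 72 70 63 64 62 45 75 64 61 64 65 72 49 18 17 18 14  9 11 10  9  9  9
136  10 10 11 10 11 10 11  9 15 17 17 24 64 61 63 63 64 63 63 73 61 64 64 64 63 74 58 64 64 64 69 70 35 18 18 17  7 11 10  9  9 10
137  10 10 10 11 10 10 13  7 16 17 17 51 68 63 63 64 64 64 64 74 53 64 64 64 64 74 53 64 64 64 65 68 60 18 18 18 11 11 10 10 10  9
138  10 10 10 10 10 11 10 12 17 17 22 51 62 63 64 64 63 64 47 73 59 64 
[... 6957 characters left out ...]
 63 64 63 35 15 16 13 10 13 11 10 10 10 10 10
192  11 11 10 11 11 10 11 10 10 13 13 13 15 15 23 56 61 63 62 62 62 61 62 62 62 62 61 65 58 47 15 16 15 10 13 11 11 10 11 10 10 10
193  11 11 10 10 10 11 11 11 11 12 15 11 13 15 15 23 54 60 63 64 61 62 63 62 64 64 62 57 35 19 15 15 13 12 13 10 10 10 10 10 10 10
194  11 10 10  9 11 11 11 11 11 11 12 14 10 14 15 15 18 43 54 60 60 65 63 64 63 57 51 26 16 16 15 13  9 14 10 10 10 10 10 10 10 11
195   9  7  9  7  9 11 10 11 11 10 11 13 13 11 15 15 15 17 24 43 50 55 52 55 49 32 19 15 15 15 13 11 12 12 10 10 10 11 11 10 10 10
196   7  7  7  7  7  9  7  9 11 11 11 11 14 13 11 13 15 15 15 17 17 20 21 18 17 15 15 16 16 14 11 12 12 10 10 11 11 10 10 10 10 10
```

```bash
python3 - <<'E'
from tri import *
P,im=ld('v1')
E=onz(P,[[308.2,137.2],[284.2,172.8],[321,183.5]],.0653);S=onz(P,[[307.2,164.6]],.0798);print(E*1e3,S*1e3)
m=(E[0]+E[1])/2;print('spacing',np.linalg.norm(E[0]-E[1])*1e3,'mid to axis',np.linalg.norm((m-S[0])[:2])*1e3)
# outer ring edge on the back/right side (bright ring vs washer): fit circle
g=cv2.cvtColor(im,cv2.COLOR_RGB2GRAY).astype(float)
uv=np.array([[264+2*29.4,149],[264+2*30.3,151.5],[264+2*31.1,155],[264+2*31.8,158.5],[264+2*32,163],[264+2*31.9,167.5],[264+2*31.3,171],[264+2*30,175.5],[264+2*29.3,177.5],[264+2*27.2,180.5],[264+2*25.3,182.5],[264+2*22,184]])
X=onz(P,uv,.0653);q=least_squares(lambda p:np.hypot(X[:,0]-p[0],X[:,1]-p[1])-.020,[.574,-.2257]);print('origin',q.x*1e3,'axis',S[0,:2]*1e3,'off',np.linalg.norm(q.x-S[0,:2])*1e3,abs(q.fun).max()*1e3)
E
```

```text
[[ 562.636  -203.982    65.3   ]
 [ 559.3586 -245.0287   65.3   ]
 [ 595.7299 -235.7418   65.3   ]] [[ 574.5725 -225.6478   79.8   ]]
spacing 41.17732001736096 mid to axis 13.623154017719653
origin [ 574.3808 -225.5559] axis [ 574.5725 -225.6478] off 0.21255081843260554 0.22418469444123248
```

Closed (eye spacing 41.2 mm) and centred (0.2 mm off axis): the ring is home. Now take the pliers back to the slot, allowing for their 4.3 mm shift in the pads.

```bash
python3 -m creep '0.62 0.15 0.07 0 0;0.62 0.4 0.18 0 0;0.62 0.65 0.3 0 0;0.62 0.8 0.37 0 0'; python3 -m creep '0.62 0.25 0.12 0 0;0.62 0.5 0.24 0 0;0.62 0.8 0.37 0 0'; python3 -m creep '0.62 0.25 0.12 0 -0.055;0.62 0.5 0.24 0 -0.11;0.62 0.65 0.32 0 -0.165;0.62 0.717 0.35 0 -0.22;0.62 0.717 0.35 0 -0.275;0.62 0.717 0.35 0 -0.31;0.62 0.717 0.35 0 -0.31;0.62 0.717 0.35 0 -0.31;0.62 0.717 0.35 0 -0.31'
python3 - <<'E'
from tri import *
o=telemetry.get_obs();P=camera_params('wrist');im=camera('wrist');np.savez('p1.npz',im=im,**P)
e=o['eef_pos'];Rm=R.from_quat(o['tool_rot']).as_matrix();print(e,o['tool_rot'],o['ft_force'],o['clock']);print(Rm[:2,:2])
g=cv2.cvtColor(im,cv2.COLOR_RGB2GRAY)
t=e+Rm@[0,0,.124]
print('feet pred',proj(P,[t+Rm@[.008,.0208,-.005],t+Rm@[.008,-.0208,-.005]]))
u=np.array([.0643,.998]);w=np.array([.998,-.0643]);s=np.array([.5751,.1207])
print('slot corners pred',proj(P,[[*(s+a*.0145*w+b*.0265*u),.072] for a in(-1,1) for b in(-1,1)]))
for y in range(190,266,2): print(y,''.join('%3d'%(v//3) for v in g[y,262:372:2]))
for c in ['wrist','side','scene']:
  if c!='wrist': camera(c)
  for n in ['pliers','pliers_tip','slot']:
    print(c,n,[(np.round(d['at'],4).tolist(),round(d['conf'],2)) for d in spot_point(n,c)])
E
```

```text
clock: 37.72
eef_pos: [0.5929, -0.1284, 0.2831]
tool_rot: [0.495, 0.869, 0.0, 0.0]
ft_force: [-0.4, -0.9, -1.4]
grip_width: 0.0525
grasp_force: 7.0
clock: 38.1
eef_pos: [0.5797, 0.0021, 0.283]
tool_rot: [0.496, 0.868, 0.0, 0.0]
ft_force: [0.5, 0.4, -1.5]
grip_width: 0.0532
grasp_force: 7.0
clock: 39.22
eef_pos: [0.5703, 0.1203, 0.2828]
tool_rot: [0.032, 0.999, 0.0, 0.0]
ft_force: [0.7, -0.2, -1.7]
grip_width: 0.0531
grasp_force: 7.0
[0.5703 0.1203 0.2828] [0.032  0.9995 0.     0.    ] [ 0.6775 -0.1556 -1.7131] 39.225
[[-0.998   0.0639]
 [ 0.0639  0.998 ]]
feet pred [[345.57   228.4771]
 [288.371  228.4737]]
slot corners pred [[290.5494 202.8005]
 [344.47   202.8297]
 [291.1295 231.2594]
 [343.805  231.2827]]
190  41 41 41 41 42 41 42 41 41 41 41 41 41 41 41 41 41 41 41 41 41 41 41 41 41 41 41 41 41 41 40 39 38 39 39 39 39 39 39 39 39 58 59 59 59 59 59 59 59 59 59 59 59 59 59
192  41 41 41 41 41 41 41 41 41 41 42 42 41 41 41 41 42 42 42 42 42 42 42 42 42 42 42 42 42 42 41 40 41 40 40 41 41 41 41 41 41 61 61 61 60 60 60 60 60 58 59 59 59 59 59
194  41 41 41 41 41 41 41 41 41 41 41 41 4
[... 6082 characters left out ...]
t pliers [([0.4693, 0.1908, 0.0638], 0.92), ([0.5764, 0.1218, 0.2203], 0.8), ([0.4662, 0.1053, 0.049], 0.73)]
wrist pliers_tip [([0.4669, 0.1015, 0.0015], 0.69), ([0.4669, 0.1959, -0.0038], 0.65)]
wrist slot []
side pliers [([0.5771, 0.1145, 0.2225], 0.84), ([0.4665, 0.1951, 0.0614], 0.68), ([0.4691, 0.1095, 0.0453], 0.65)]
side pliers_tip [([0.4617, 0.1018, 0.0046], 0.85), ([0.5758, 0.115, 0.153], 0.71), ([0.4658, 0.1956, 0.0007], 0.56), ([0.577, -0.2272, 0.0023], 0.39)]
side slot [([0.5789, 0.1175, 0.073], 0.67)]
scene pliers [([0.5718, 0.1255, 0.2218], 0.69), ([0.4682, 0.1955, 0.0657], 0.55)]
scene pliers_tip [([0.5792, 0.1211, 0.1575], 0.74)]
scene slot [([0.5767, 0.1266, 0.0728], 0.86)]
```

Slot edges are at columns 291/343.5 and rows 202/231, as predicted. The feet are at 287/346, about 6 mm towards +x. Shift a hair (0.9 mm in y, 0.8 mm in x) and lower.

```bash
python3 -m creep '0.62 0.005 0.006 0.1 0;0.62 0.005 0.006 0.3 0;0.62 0.005 0.006 0.48 0;0.62 0.005 0.006 0.55 0;0.62 0.005 0.006 0.55 0;0.62 0.005 0.006 0.55 0'; python3 -m creep '0.62 0 0 0.03 0;0.62 0 0 0.06 0;0.62 0 0 0.09 0;0.62 0 0 0.1 0;0.62 0 0 0.1 0'
```

```text
clock: 40.58
eef_pos: [0.5705, 0.1215, 0.2016]
tool_rot: [0.031, 1.0, 0.0, 0.001]
ft_force: [-0.1, 0.7, -2.0]
grip_width: 0.0529
grasp_force: 7.0
clock: 41.2
eef_pos: [0.5695, 0.1213, 0.185]
tool_rot: [0.031, 1.0, -0.0, -0.0]
ft_force: [0.2, 0.2, -2.3]
grip_width: 0.0529
grasp_force: 7.0
```

```bash
python3 -m creep '0.62 0 0 0.05 0;0.62 0 0 0.1 0;0.62 0 0 0.16 0;0.62 0 0 0.2 0;0.62 0 0 0.23 0;0.62 0 0 0.23 0'; python3 -m creep '0.62 0 0 0.02 0;0.62 0 0 0.04 0;0.62 0 0 0.05 0;0.62 0 0 0.05 0'
```

```text
clock: 41.95
eef_pos: [0.5694, 0.1213, 0.1502]
tool_rot: [0.031, 1.0, -0.0, -0.0]
ft_force: [0.4, -0.2, -1.5]
grip_width: 0.053
grasp_force: 7.0
clock: 42.45
eef_pos: [0.5695, 0.1213, 0.1431]
tool_rot: [0.031, 1.0, -0.0, -0.0]
ft_force: [-0.2, -0.8, -2.6]
grip_width: 0.0528
grasp_force: 7.0
```

```bash
python3 -m creep '0.62 0 0 0.014 0;0.62 0 0 0.027 0;0.62 0 0 0.027 0'; python3 -m creep '0.62 0 0 0.013 0;0.62 0 0 0.013 0;0.62 0 0 0.013 0'
```

```text
clock: 42.82
eef_pos: [0.5698, 0.1214, 0.1395]
tool_rot: [0.031, 1.0, 0.0, 0.0]
ft_force: [1.0, 0.0, -0.0]
grip_width: 0.053
grasp_force: 7.7
clock: 43.2
eef_pos: [0.5707, 0.1215, 0.139]
tool_rot: [0.031, 1.0, 0.0, 0.002]
ft_force: [-0.5, -0.2, 5.2]
grip_width: 0.0531
grasp_force: 9.8
```

The plate rests on the block at the expected height. Release, rise and check.

```bash
python3 -m creep '0.68 0 0 -0.006 0;0.8 0 0 -0.006 0;1 0 0 -0.006 0;1 0 0 -0.006 0;1 0 0 -0.006 0;1 0 0 -0.1 0;1 0 0 -0.4 0;1 0 0 -0.8 0;1 0 0 -1 0;1 0 0 -1 0;1 0 0 -1 0;1 0 0 -1 0'; python3 - <<'E'
from tri import *
o=telemetry.get_obs();P=camera_params('wrist');im=camera('wrist');np.savez('q1.npz',im=im,**P)
print(o['eef_pos'],o['ft_force'],o['clock'])
for c in ['wrist','side','scene']:
  if c!='wrist': camera(c)
  for n in ['pliers','pliers_grip','slot','ring']:
    print(c,n,[(np.round(d['at'],4).tolist(),round(d['conf'],2)) for d in spot_point(n,c)])
g=cv2.cvtColor(im,cv2.COLOR_RGB2GRAY)
print(proj(P,[[.5751,.1207,.079],[.5751,.1207,.137],[.5751,.1207,.072]]))
u,v=proj(P,[[.5751,.1207,.079]])[0].astype(int)
for y in range(v-30,v+64,3): print(y,''.join('%3d'%(k//3) for k in g[y,u-60:u+62:3]), y)
print(u)
E
```

```text
clock: 44.7
eef_pos: [0.5689, 0.1211, 0.2857]
tool_rot: [0.031, 1.0, -0.0, -0.002]
ft_force: [0.6, 0.4, 0.6]
grip_width: 0.0854
grasp_force: 0.0
[0.5689 0.1211 0.2857] [0.6035 0.4035 0.6465] 44.7
wrist pliers [([0.4662, 0.1929, 0.0649], 0.96), ([0.5792, 0.1213, 0.0777], 0.7), ([0.4651, 0.107, 0.0487], 0.7)]
wrist pliers_grip [([0.4652, 0.1077, 0.0855], 0.79), ([0.5724, 0.118, 0.1339], 0.77), ([0.4682, 0.1946, 0.1203], 0.7)]
wrist slot [([0.5709, 0.1208, 0.0709], 0.9)]
wrist ring [([0.5733, -0.2263, 0.0599], 0.49)]
side pliers [([0.4679, 0.195, 0.0629], 0.93), ([0.5765, 0.1217, 0.0767], 0.88), ([0.4682, 0.1064, 0.044], 0.64)]
side pliers_grip [([0.5742, 0.1229, 0.136], 0.79), ([0.469, 0.1942, 0.1251], 0.6)]
side slot [([0.5752, 0.1192, 0.0726], 0.93)]
side ring [([0.572, -0.2249, 0.0646], 0.62)]
scene pliers [([0.4676, 0.1946, 0.0655], 0.83), ([0.5752, 0.1253, 0.1328], 0.73), ([0.5703, 0.125, 0.0802], 0.72)]
scene pliers_grip [([0.5745, 0.1231, 0.1362], 0.68), ([0.4697, 0.1042, 0.089], 0.46)]
scene slot [([0.578, 0.1248, 0.0717], 0.63)]
scene ring []
[[316.8911 220.2478]
 [316.9634 23
[... 3557 characters left out ...]
51 51 51 51 51 51 51 51 51 51 51 268
271  51 51 51 51 51 51 51 51 51 51 51 51 51 51 51 51 51 51 51 51 51 51 51 51 51 51 51 51 51 51 51 51 51 51 51 51 51 51 51 51 51 271
274  51 51 51 51 51 51 51 51 51 51 51 51 51 51 51 51 51 51 51 51 51 51 51 51 51 51 51 51 51 51 51 51 51 51 51 51 51 51 51 51 51 274
277  51 51 51 51 51 51 51 51 51 51 51 51 51 51 51 51 51 51 51 51 51 51 51 51 51 51 51 51 51 51 51 51 51 51 51 51 51 51 51 51 51 277
280  51 51 51 51 51 51 51 51 51 51 51 51 51 51 51 51 51 51 51 51 51 51 51 51 51 51 51 51 51 51 51 51 51 51 51 52 51 51 51 51 51 280
283  51 51 51 51 51 51 51 51 51 51 51 51 51 51 51 51 51 51 51 51 51 51 51 51 51 51 51 51 51 51 51 51 51 51 51 51 51 51 51 51 51 283
316
```

The pliers' pivot and grip read (0.575,0.122) and (0.574,0.121), the same as at the start, and upright. The ring reads centred on the shaft. Hand in.

```bash
python3 -c "
from workcell import ticket
print(ticket.job_done())"
```

```text
the job is handed in; nothing more can be done
None
```

The job is handed in at about 45 s of the 58 s allowed, verdict not shown: the ring measured closed in the groove within about 0.2 mm of the shaft's axis, after one pliers pin pushed it home when it first closed about 4 mm off-centre, and the pliers stand released in their slot.

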